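Tare the dial scale for a sample tray and weigh a brick sample net

TASK

Weigh the brick sample net of its tray, ready for an absorption test: first stand the empty metal tray in the middle of the scale's platform and let go of it. Then tare the scale: press its black tare knob down until you feel it bite, firmly but not hard (a push of about 14 N drives it, its clutch is damaged beyond about 18 N), keep up the pressure while you turn it clockwise until the dial's red zero mark stands under the pointer, and let the knob spring back up. Then stand the brick sample upright in the middle of the tray, gently, and leave everything at rest without touching the tare again; never press the platform down to its stop, and leave the folding rule, the chisel and the wedge where they are.

Things in the scene. Friction and masses are not known exactly. Their poses are not given: they have to be found in the camera images.
- tray: loose open round straight-walled metal tray, empty, 130 mm outer diameter, 44 mm high, floor 4 mm thick, about 0.14 to 0.28 kg (differs each time). Its rim is a hoop 8 mm thick and 18 mm tall (26 to 44 mm above the underside), mid-radius 65 mm, 138 mm across: pinch it there, one finger inside the tray, one outside. Origin: centre of the underside; z up
- brick_sample: loose cut piece of red brick standing on end, 53 mm along its x, 64 mm along its y, 107 mm high, about 0.5 to 0.65 kg. Grasp it across the 53 mm (along its x), in its upper half, finger ends 60 mm or more above its foot. Origin: centre of its underside; z up
- scale: green-grey mechanical dial bench scale, fixed to the bench, 200 mm along its x by 330 mm along its y. At its +y end is the square weighing platform; at its -y end a console 134 mm wide, 122 mm high, with a round dial on its 45 degree front slope (faces -x and up) and the tare knob on its flat top. Origin: centre of its underside; z up
- platform (a point): centre of the top of the scale's steel weighing platform with black rubber mat (162 by 156 mm), 68 mm above the bench when empty. Platform rides on a spring: it sinks 0.82 mm per 0.1 kg (1200 N/m) with an oil damper. Axes as the scale's
- platform_plate (a joint): how far the platform has sunk, m: 0 empty, 0.014 at its stop; beyond 0.0125 (15 N on it) counts as pressed to the stop
- tare_knob: black fluted round knob, vertical axis, 40 mm diameter, 36 mm tall, on the console top. Origin: on its axis, level with the console top while the knob is up; z up. Its lower edge is 16 mm above the origin. Grasp round its side from above, finger ends 20 to 26 mm above the console top. Sprung: push about 1.6 N at rest plus 0.3 N per mm; travel 12 mm. Up, it is out of gear and turns without effect
- knob_top (a point): centre of the knob's flat top, 52.5 mm above the console top when the knob is up
- zero_wheel: clutch wheel on the zero screw, inside the console, unseen. The pressed knob meets it 2 to 9 mm down (differs with wear; not told by this pose), felt as a sharp rise of force. It turns with the knob, and the dial with it, 1 rad per rad, at 13 to 16 N total push; under about 11 N it slips. Turned clockwise it sinks about 2 mm per rad: follow it down. Over 16 N on it (18 on the knob) damages it
- dial (a joint): angle of the dial face, rad, grows clockwise as seen from the front; turning the engaged knob clockwise as seen from above turns the dial clockwise by the same angle. At 0 the red zero mark is uppermost; starts anywhere within 0.2 either side
- pointer (a joint): angle of the black pointer, rad, grows clockwise seen from the front with the load: 3.49 rad per kg, 0 (uppermost) with the platform empty. The scale is tared when dial equals pointer with the tray on it
- zero_mark (a point): outer part of the red zero mark on the dial, 46 mm from the dial's centre
- pointer_tip (a point): the tip of the pointer, 46 mm from the dial's centre, in the same plane as the zero mark point: the two coincide when the pointer stands on zero
- chisel: bystander: loose grey steel cold chisel lying flat, 36 by 187 mm, 21 mm high
- folding_rule: bystander: loose folded wooden rule lying flat, 22 by 204 mm, 16 mm high
- wedge: bystander: loose hardwood wedge lying flat, 36 by 130 mm, 28 mm high
Things that resemble listed ones, but are neither listed nor needed, are in the scene too. Leave any orange, purple or turquoise look-alike of the brick_sample alone.

How it is judged:
On the way, in this order (a step that is already met when the one before it is completed fails the run):
1. the empty tray stands in the middle of the platform, released and at rest, the brick not in it (horizontal distance between tray and platform below 0.025 m and contact force between tray and scale above 0.6 N and angle between tray's own z axis and vertical below 0.08 rad and contact force between each of the arm, the fingers and scale below 0.1 N and contact force between the fingers and tray below 0.1 N and linear speed of tray below 0.01 m/s and contact force between brick_sample and tray below 0.05 N and contact force between brick_sample and scale below 0.05 N), for 0.2 s.
2. tared: with the tray still alone on the platform and nothing touching the scale or the tray, the dial's zero mark stands under the pointer (all of step 1 and distance between pointer_tip and zero_mark below 0.003 m), for 0.3 s.
At the end, for the whole second after the job is handed in: Tray level on the platform within 25 mm of its middle; brick sample upright (0.1 rad) on the tray floor within 20 mm of its middle, carried by the tray alone; all released and at rest, the tare having been set (pointer within 3 mm of zero) with only the tray on the scale (horizontal distance between tray and platform below 0.025 m and contact force between tray and scale above 0.6 N and angle between tray's own z axis and vertical below 0.08 rad and linear speed of each of tray, brick_sample below 0.01 m/s and horizontal distance between brick_sample and tray below 0.02 m and angle between brick_sample's own z axis and vertical below 0.1 rad and contact force between brick_sample and tray above 3 N and contact force between brick_sample and scale below 0.05 N and contact force between the fingers and brick_sample below 0.05 N and contact force between each of the arm, the fingers and scale below 0.1 N and contact force between the fingers and tray below 0.1 N); the robot touches nothing.
It fails at once if the tare clutch is overloaded: the knob pressed on the zero wheel with more than 16 N (contact force between tare_knob and zero_wheel above 16 N).
It fails at once if the platform is pressed down to its stop (15 N or more on it) (value of joint platform_plate above 0.0125 m).
It fails at once if the dial is turned while the brick sample is in the tray (contact force between brick_sample and tray above 0.3 N and (velocity of joint dial above 0.15 rad/s or velocity of joint dial below -0.15 rad/s)).
It fails at once if the folding rule, the chisel or the wedge are shifted by more than 20 mm (distance of any of folding_rule, chisel, wedge from where it was at the start of the episode above 0.02 m).
It also fails if it takes over 69 s, if anything falls off the work surface, if the arm or the gripper's body presses on something with over 40 N, if the wrist force passes 120 N, or if a joint passes its speed limit or range.

ROBOT

A 6-joint arm with a two-finger parallel gripper is mounted at the origin on the work surface; the furniture and walls round the work are solid. World frame = base frame: x ahead of the robot, y to its left, z up, the work surface at z = 0. Lengths are in m, angles in rad, forces in N, time in s.
With the tool pointing down it reaches from about 0.3 to 0.85 m from the base axis. Payload 5.4 kg.
Tool frame: the origin (TCP) lies at the very end of the fingers, on their centre line; the grasp point (between the pads) lies 19 mm behind it; z points along the fingers, y is the direction in which the jaws open and shut (so a half turn about z gives the same grasp; the last joint's range is limited). The gripper opens to 85 mm and grips with 20 to 120 N. Pads are 22 mm wide; open, the fingers measure 114 mm over their backs; the gripper's body (76 mm by 85 mm) begins 54 mm behind the grasp point. The pads swing forward as they close: fully open they stand 13 mm farther back than shut.
Start: joints at [1.021, 0.158, 1.597, -0, 1.386, -0.21], TCP at [0.192, 0.542, 0.231] pointing down, gripper open.
Joint ranges: [-2.91, 2.91], [-0.94, 2.29], [0.18, 2.7], [-1.29, 4.43], [0.17, 2.64], [-3, 3]. Speed limits (rad/s): [2.57, 2.57, 3.14, 3.14, 3.14, 3.14].

INTERFACE

Orientations are given as a 3x3 rotation matrix whose columns are the frame's x, y, z axes.
In Python, from workcell import r, vision, job, spotter gives the robot as it stands. The module is installed in compiled form; this text tells all that it offers.
- The arm moves only by the tool move_arm, never from a script. Its argument "commands" is a list of rows, each a list of 7 numbers: the turn, a rotation vector about the tool's x, y, z in rad, then the shift along the tool's x, y, z in m, then the finger opening in m, from 0 to 0.0854. In form: [[rx, ry, rz, dx, dy, dz, hand], ...]. A call has exactly 8 rows; each row shifts and turns the commanded pose from where the row before left it, along the tool's axes as they then stand; what a row does not reach is not made up. A row lasts 1/12 s, in which the tool goes at most 41.7 mm and 7.16 degrees, less where a joint would pass 70% of its speed; a pose out of reach is approached as far as the arm can. A call is refused whole if a number of a shift passes 0.0417 or a number of a turn 0.125, either way. A call with a gripper value outside its range is refused whole. The fingers move at their own pace and stop on an object; "grip_force" is the grip in N (left out, the last holds). Time passes only in rows, so rows that do not move let the fingers close, or fill a call up. It gives the time, the measured TCP pose, the force and the opening at its end, in the units of the state.
- r.get_obs(): the state, without advancing time (a new reading comes with each control period).
- vision.capture(name): name is "scene" or "top"; returns a dict with "img" (400x640x3 uint8, red, green, blue), "fov_y" (degrees; the focal length in pixels is half the picture's height over the tangent of half this angle, whatever the lens; pixels are square), "cx", "cy" (the principal point, pixels), "pose" (4x4, takes a point from camera to world coordinates). Camera axes: x right, y up, looking along -z (the intrinsics and any distortion apply to the point x, -y, -z); pixel columns grow to the right and rows downward; lengths in m; the calibration is good to about 2 mm. A picture is of the moment at which its call begins. There is no depth.
- job.job_done(): hands the job in, once; it reports no verdict.
Trained networks look in a picture, given as the dict that the camera call returned (one of the last four; its "shot" number tells which), for a name from the list of things; names that differ only in an ending like _2 or _b are one class to them, and where a whole thing is asked for, a point or a joint stands for the part that bears it (a point fixed in the world has none). Each returns a list of dicts, best first, with "conf" (0 to 1); they miss things now and then, are a little off and sometimes report something else, mostly with a low value. They report only what shows in the picture. A call takes as long as a camera call. They do not tell look-alikes from the thing itself.
- spotter.trace(picture, query): "region" (400x640 bool, what is visible of it) and "uv" ([column, row] in pixels, amid what is visible of it).
The state is a dict: "t": time; "joint_pos": joint angles; "dq": joint speeds; "tau": joint torques, N m; "eef_pos": TCP position; "tcp_rot": TCP orientation; "force": force on the tool from outside, world axes, zero at the start; "moment": the same for the moment, N m; "width": opening from 0.0 (shut) to 1.0 (fully open).
Only numpy, scipy, OpenCV 4.12 (cv2) and the standard library are available. Lean on these libraries where they do the work, as an engineer would, in place of code of your own. Each camera call takes 0.05 s, during which the arm holds its last target.

## Working session

There is one attempt and no reset: what is moved stays moved. The work goes in short steps, Python scripts to look and compute and a tool call to move; the robot and the scene stay as the last step left them, time stands still between calls to the robot, and variables do not carry over. Pictures are saved under pics/ and viewed, and the job is handed in when it is done.

Besides the shell and the picture viewer there is one more tool, called after "Emit:" as name(argument=value, ...) on one line, values as JSON. move_arm: Moves the arm, as the interface text tells. Its arguments: {"type":"object","properties":{"commands":{"type":"array","items":{"type":"array","items":{"type":"number"}}},"grip_force":{"type":"number"}},"required":["commands"]}

```bash
mkdir -p pics; ls
python3 - <<'E'
from workcell import r, vision, job, spotter
import cv2, numpy as np
o=r.get_obs(); print(o)
import pickle
for n in ("scene","top"):
    p=vision.capture(n); print(n,p["fov_y"],p["cx"],p["cy"],p["pose"].tolist(),[k for k in p])
    pickle.dump(p,open(f"pics/{n}0.pkl","wb"))
    cv2.imwrite(f"pics/{n}0.png",p["img"][:,:,::-1])
    for q in ("tray","brick_sample","scale","tare_knob","chisel","folding_rule","wedge","dial","pointer"):
        for d in spotter.trace(p,q):
            if d["conf"]>0.2: print(q,round(d["conf"],2),d["uv"],d["region"].sum())
E
```

```text
pics
{'t': 0.0, 'joint_pos': array([ 1.02091451e+00,  1.59045814e-01,  1.59823716e+00, -3.94325498e-05,
        1.38619949e+00, -2.10102013e-01]), 'dq': array([-1.98353311e-04,  7.55292390e-04,  9.88719848e-04,  1.05561544e-03,
       -9.88686855e-05,  2.09487739e-04]), 'tau': array([ 5.38571931e-04, -3.96009529e+01, -3.31424510e+01, -3.24694738e-04,
        8.70042684e-03,  2.97579732e-05]), 'eef_pos': array([0.19134571, 0.54158864, 0.23031625]), 'tcp_rot': array([[-9.42830331e-01,  3.33271746e-01, -9.54542914e-04],
       [ 3.33272922e-01,  9.42828986e-01, -1.63148657e-03],
       [ 3.56242350e-04, -1.85633833e-03, -9.99998214e-01]]), 'force': array([0.08375514, 0.28401587, 0.59753873]), 'moment': array([-0.05798403, -0.01147006,  0.00348301]), 'width': 0.9980676090810475}
scene 51.32969077211031 318.5881084460852 196.05555506952666 [[0.8084944249649991, 0.39404511972163125, -0.4371100644278059, -0.08142789865341594], [-0.5883769590751349, 0.5566500480930601, -0.5864753004070086, -0.8289786834564042], [0.012219608423039442, 0.7313475012479083, 0.6818955298199486, 1.1340092767620529
[... 699 characters left out ...]
7703686, -0.05380126924038083, 0.48837044854866024], [-0.9998451193348403, 0.01674358911143136, -0.005421214436493913, 0.005595466131781936], [-0.004511750750356111, 0.05388515791021737, 0.9985369466685535, 1.1291906312316917], [0.0, 0.0, 0.0, 1.0]] ['img', 'fov_y', 'cx', 'cy', 'pose', 'shot']
tray 0.69 [427.1, 247.8] 1741
brick_sample 0.88 [230.6, 188.8] 543
brick_sample 0.85 [281.1, 262.7] 510
brick_sample 0.8 [237.4, 275.5] 577
brick_sample 0.71 [220.6, 226.7] 518
brick_sample 0.22 [427.9, 247.8] 1719
scale 0.77 [317.9, 191.8] 7431
scale 0.36 [350.5, 181.9] 204
tare_knob 0.7 [354.0, 180.8] 173
chisel 0.91 [434.3, 174.8] 380
folding_rule 0.91 [206.9, 174.5] 539
dial 0.95 [340.2, 215.3] 730
```

View pics/scene0.png

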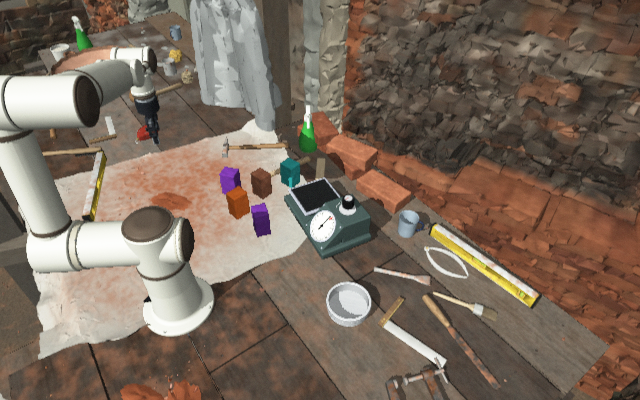

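View pics/top0.png

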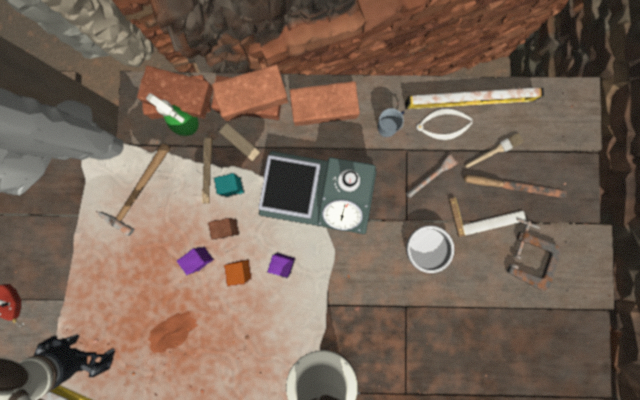

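Run:
```python
import cv2
a=cv2.imread("pics/scene0.png")[130:270,190:390]; b=cv2.imread("pics/top0.png")[130:300,190:390]
cv2.imwrite("pics/s0c.png",cv2.resize(a,None,fx=4,fy=4,interpolation=2));cv2.imwrite("pics/t0c.png",cv2.resize(b,None,fx=3.5,fy=3.5,interpolation=2))
```

```text
(no output)
```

View pics/s0c.png

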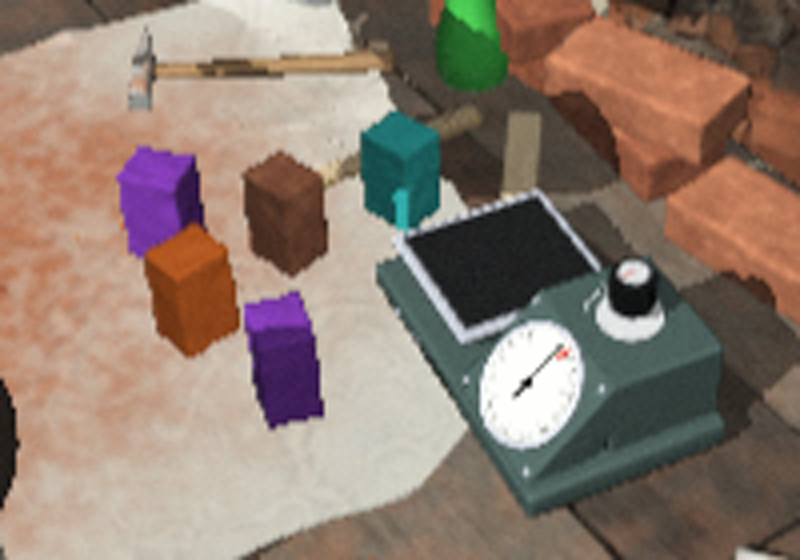

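View pics/t0c.png

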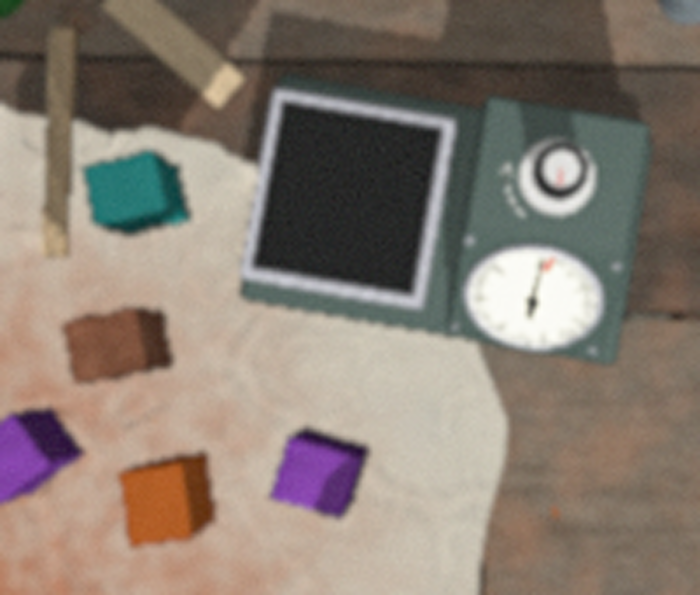

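```bash
cat > h.py <<'E'
import numpy as np, cv2, pickle
from scipy.optimize import minimize
def proj(p,P):
    P=np.atleast_2d(P); T=p["pose"]; c=(P-T[:3,3])@T[:3,:3]
    f=200/np.tan(np.radians(p["fov_y"])/2)
    return np.c_[p["cx"]+f*c[:,0]/-c[:,2], p["cy"]-f*c[:,1]/-c[:,2]]
def back(p,uv,z):
    T=p["pose"]; f=200/np.tan(np.radians(p["fov_y"])/2); uv=np.atleast_2d(uv)
    d=np.c_[(uv[:,0]-p["cx"])/f,-(uv[:,1]-p["cy"])/f,-np.ones(len(uv))]@T[:3,:3].T
    return T[:3,3]+d*((z-T[2,3])/d[:,2])[:,None]
def place(P,x,y,a,z=0):
    c,s=np.cos(a),np.sin(a); return np.c_[x+c*P[:,0]-s*P[:,1], y+s*P[:,0]+c*P[:,1], P[:,2]+z]
def box(a,b,h): return np.array([[i*a/2,j*b/2,k] for i in(-1,1) for j in(-1,1) for k in(0,h)])
def cyl(r,z0,z1,n=48):
    t=np.linspace(0,2*np.pi,n,endpoint=False); return np.vstack([np.c_[r*np.cos(t),r*np.sin(t),0*t+z] for z in(z0,z1)])
S=4
def hullmask(uv,off):
    m=np.zeros((S*120,S*120),np.uint8); q=((uv-off+.5)*S).astype(np.float32)
    cv2.fillConvexPoly(m,cv2.convexHull(np.round(q*16).astype(np.int32)),255,cv2.LINE_AA,4); return m/255.
def fit(model,views,x0,yaw=True,z=0):
    tg=[]
    for p,reg in views:
        ys,xs=np.nonzero(reg); off=np.array([xs.mean(),ys.mean()]).round()-60
        o=off.astype(int); M=np.zeros((120,120),np.float32)
        for yy in range(120):
            for xx in range(120):
                Y,X=o[1]+yy,o[0]+xx
                if 0<=Y<400 and 0<=X<640: M[yy,xx]=reg[Y,X]
        tg.append((p,off,cv2.resize(M,None,fx=S,fy=S,interpolation=0)))
    def cost(v):
        a=v[2] if yaw else 0; c=0
        for p,off,M in tg:
            m=hullmask(proj(p,place(model,v[0],v[1],a,z)),off); c+=1-np.minimum(m,M).sum()/np.maximum(m,M).sum()
        return c
    best=None
    for a in (np.linspace(-np.pi/2,np.pi/2,13)[:-1] if yaw else [0]):
        s=np.array([[0,0,0],[.01,0,0],[0,.01,0],[0,0,.15]])[:4 if yaw else 3,:3 if yaw else 2]
        b=np.r_[x0[:2],a][:3 if yaw else 2]
        rr=minimize(cost,b,method="Nelder-Mead",options=dict(initial_simplex=b+s,xatol=1e-4,fatol=1e-4))
        if best is None or rr.fun<best.fun: best=rr
    return best.x,best.fun/len(views)
E
python3 - <<'E'
from h import *
from workcell import r, vision, job, spotter
v={n:vision.capture(n) for n in("scene","top")}
pickle.dump(v,open("pics/v1.pkl","wb"))
def near(p,q,uv):
    L=[d for d in spotter.trace(p,q)]; return min(L,key=lambda d:np.hypot(*(np.array(d["uv"])-uv)))["region"]
br=[(v["scene"],near(v["scene"],"brick_sample",(261,184)))]
tb=[d for d in spotter.trace(v["top"],"brick_sample")]
print([d["uv"] for d in tb])
hsv=cv2.cvtColor(v["top"]["img"],cv2.COLOR_RGB2HSV)
d=min(tb,key=lambda d:np.hypot(*(np.array(d["uv"])-(222,228))))
if np.hypot(*(np.array(d["uv"])-(222,228)))<12: br.append((v["top"],d["region"]))
print(len(br))
x0=back(v["top"],(222,228),.06)[0]; 
print("brick",fit(box(.053,.064,.107),br,x0)); [print(" 1",fit(box(.053,.064,.107),[b],x0)) for b in br]
tr=[(v["scene"],near(v["scene"],"tray",(349,305))),(v["top"],near(v["top"],"tray",(430,248)))]
mod=np.vstack([cyl(.065,0,.026),cyl(.069,.026,.044)])
x0=back(v["top"],(430,248),.04)[0]
print("tray",fit(mod,tr,x0,False)); [print(" 1",fit(mod,[b],x0,False)) for b in tr]
kn=[(v["scene"],near(v["scene"],"tare_knob",(347,203))),(v["top"],near(v["top"],"tare_knob",(349,180)))]
x0=back(v["top"],(349,180),.16)[0]
print([k[1].sum() for k in kn])
print("knob",fit(cyl(.02,.122+.016,.1745),kn,x0,False)); [print(" 1",fit(cyl(.02,.138,.1745),[b],x0,False)) for b in kn]
# mat
for n,(a,b,c,e) in dict(top=(150,220,258,325),scene=(170,222,280,345)).items():
    img=v[n]["img"]; m=(img.max(2)<60).astype(np.uint8); mm=np.zeros_like(m); mm[a:b,c:e]=m[a:b,c:e]
    k,l,st,ce=cv2.connectedComponentsWithStats(mm); i=1+st[1:,4].argmax(); 
    ct=cv2.findContours((l==i).astype(np.uint8),cv2.RETR_EXTERNAL,cv2.CHAIN_APPROX_NONE)[0][0]
    rc=cv2.boxPoints(cv2.minAreaRect(back(v[n],ct[:,0,:],.068)[:,:2].astype(np.float32)))
    print(n,st[i],"mat",cv2.minAreaRect(back(v[n],ct[:,0,:],.068)[:,:2].astype(np.float32)))
E
```

```text
[[197.7, 262.4], [228.3, 186.1], [281.3, 263.6], [235.7, 271.5]]
1
brick (array([0.47021955, 0.29301356, 0.01464224]), np.float64(0.12403871869419314))
 1 (array([0.47021955, 0.29301356, 0.01464224]), np.float64(0.12403871869419314))
tray (array([ 0.41926382, -0.31676433]), np.float64(0.04360959005133486))
 1 (array([ 0.41915836, -0.31651823]), np.float64(0.04526349939453267))
 1 (array([ 0.41958993, -0.31706899]), np.float64(0.041273718620806754))
[np.int64(122), np.int64(209)]
knob (array([ 0.61038222, -0.06569063]), np.float64(0.18465178533611953))
 1 (array([ 0.61104972, -0.06382222]), np.float64(0.29717731117355506))
 1 (array([ 0.61054587, -0.06578932]), np.float64(0.06766324047588268))
top [ 263  160   52   53 2039] mat ((0.5973445177078247, 0.1040596067905426), (0.12902407348155975, 0.1350010484457016), 81.0044937133789)
scene [292 180  46  32 817] mat ((0.5966429114341736, 0.10289040207862854), (0.12975898385047913, 0.13844473659992218), 80.95858001708984)
```

Run:
```python
from h import *
v=pickle.load(open("pics/v1.pkl","rb"))
views=[]
for n,(x,y,w,h) in dict(scene=(246,162,32,42),top=(202,212,40,34)).items():
    img=np.ascontiguousarray(v[n]["img"]); m=np.full(img.shape[:2],cv2.GC_BGD,np.uint8); m[y:y+h,x:x+w]=cv2.GC_PR_BGD
    cx,cy=(261,184) if n=="scene" else (222,229); m[cy-11:cy+12,cx-9:cx+10]=cv2.GC_PR_FGD; m[cy-5:cy+6,cx-5:cx+6]=1
    big=img
    cv2.grabCut(big,m,None,np.zeros((1,65)),np.zeros((1,65)),6,cv2.GC_INIT_WITH_MASK); reg=(m&1).astype(bool)
    print(n,reg.sum()); views.append((v[n],reg))
mod=box(.053,.064,.107); x0=(.47,.293)
for vv in ([views[0]],[views[1]],views): print(fit(mod,vv,x0))
f,_=fit(mod,views,x0)
for n in v:
    im=cv2.resize(v[n]["img"][:,:,::-1],None,fx=4,fy=4,interpolation=2)
    def dr(P,c,cl=True):
        q=np.round((proj(v[n],P)+.5)*4*8).astype(np.int32); cv2.polylines(im,[q],cl,c,1,cv2.LINE_AA,3)
    for k in(0,1): dr(place(mod[k::2][[0,1,3,2]],*f),(0,255,0))
    pl=np.array([[-.081,-.078,.068],[.081,-.078,.068],[.081,.078,.068],[-.081,.078,.068]])
    ya=np.radians(-9); dr(place(pl,.597,.1035,ya),(0,0,255))
    for z in(.138,.1745): dr(place(cyl(.02,z,z)[:48],.6105,-.0655,0),(255,255,0))
    dr(place(cyl(.069,.044,.044)[:48],.4193,-.3167,0),(0,255,0)); dr(place(cyl(.065,0,0)[:48],.4193,-.3167,0),(0,255,255))
    a=(130,190) if n=="scene" else (140,190); o=im[a[0]*4:a[0]*4+600,a[1]*4:a[1]*4+800]; cv2.imwrite(f"pics/ov_{n}.png",o)
    a=(270,310) if n=="scene" else (210,390); cv2.imwrite(f"pics/ovt_{n}.png",im[a[0]*4:a[0]*4+300,a[1]*4:a[1]*4+320])
```

```text
scene 512
top 524
(array([0.46986531, 0.29138766, 0.00722426]), np.float64(0.11305108592374602))
(array([0.47081836, 0.29119944, 0.15951305]), np.float64(0.15099668619727213))
(array([0.47041838, 0.29247234, 0.15452406]), np.float64(0.13938766926416846))
```

View pics/ov_scene.png

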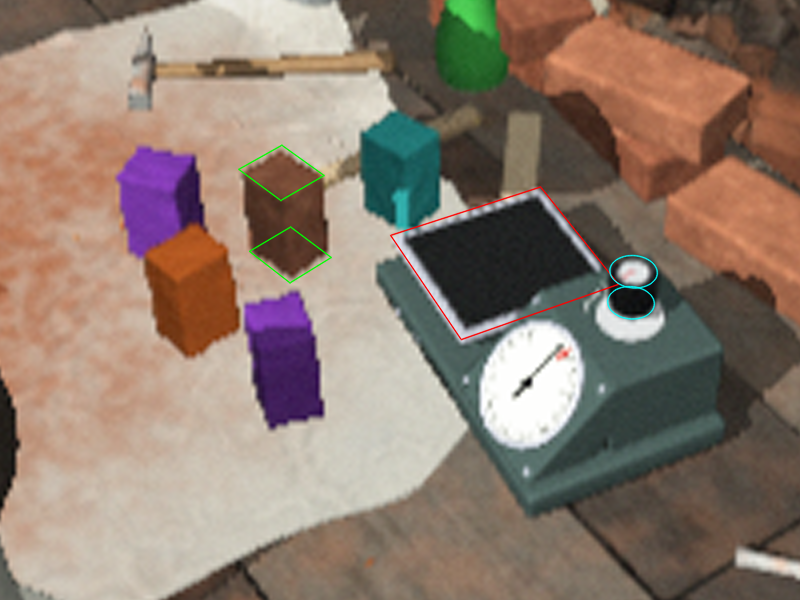

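View pics/ov_top.png

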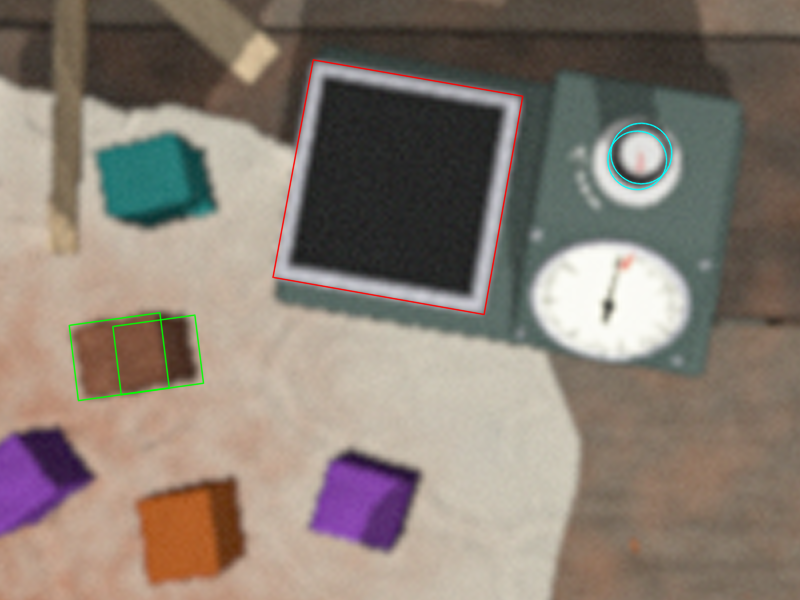

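View pics/ovt_top.png

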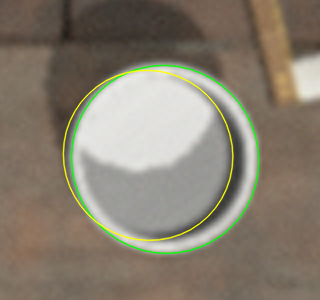

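Candidates for the brick sample in the top picture are brown-red (222,228), teal (229,184), orange (237,272) and purple (196,261)/(281,264). I choose the brown-red block at (222,228), which is (261,184) in the scene picture; the crop confirms it. The tray is the white dish at top (430,248). The folding rule lies at (207,170), the wedge at (240,142) and the chisel at (434,175).

The overlays fit the pictures well:

| Thing | Position / yaw |
|---|---|
| Tray | (0.419, -0.317) |
| Platform | (0.597, 0.1035), yaw -9° |
| Knob | (0.6105, -0.0655) |
| Brick | (0.470, 0.292), yaw about 0.15 |

Turning the jaws toward world x first.

Emit:
move_arm(commands=[[0,0,0.123,0,0,0,0.05],[0,0,0.123,0,0,0,0.05],[0,0,0.123,0,0,0,0.05],[0,0,0.123,0,0,0,0.05],[0,0,0.123,0,0,0,0.05],[0,0,0.123,0,0,0,0.05],[0,0,0.123,0,0,0,0.05],[0,0,0.123,0,0,0,0.05]], grip_force=60)

```text
t: 2.07
eef_pos: [0.1917, 0.5421, 0.2313]
tcp_rot: [[-0.239, 0.971, 0.0], [0.971, 0.239, 0.0], [0.0, 0.0, -1.0]]
force: [-0.0, -0.3, -0.1]
width: 0.584
```

Emit:
move_arm(commands=[[0,0,0.123,0,0,0,0.04],[0,0,0.123,0,0,0,0.04],[0,0,0,-0.015,0.035,0,0.04],[0,0,0,-0.025,0.032,0,0.04],[0,0,0,-0.025,0.032,0,0.04],[0,0,0,-0.025,0.032,0,0.04],[0,0,0,-0.025,0.032,0,0.04],[0,0,0,-0.04,0,0,0.04]])

```text
t: 2.73
eef_pos: [0.3593, 0.3863, 0.2306]
tcp_rot: [[0.001, 1.0, 0.002], [1.0, -0.001, 0.0], [0.0, 0.002, -1.0]]
force: [0.6, -1.5, -0.3]
width: 0.468
```

```bash
python3 -c "
from workcell import r
o=r.get_obs(); print(o)"
```

```text
{'t': 2.7333, 'joint_pos': array([ 5.92846209e-01,  3.47504961e-02,  1.73121126e+00, -9.41314069e-04,
        1.37409525e+00,  5.94220440e-01]), 'dq': array([-7.16301583e-01, -1.03533224e+00,  1.07548299e+00,  8.11924102e-03,
       -5.74299889e-04, -7.16681137e-01]), 'tau': array([  5.92781827, -26.79753006, -35.94186902,   0.32389132,
        -0.16429683,   0.66068927]), 'eef_pos': array([0.35932583, 0.38630312, 0.23060663]), 'tcp_rot': array([[ 1.19088951e-03,  9.99997690e-01,  1.78945466e-03],
       [ 9.99999286e-01, -1.19105680e-03,  9.24197498e-05],
       [ 9.45508784e-05,  1.78934332e-03, -9.99998395e-01]]), 'force': array([ 0.58953958, -1.45140817, -0.2733499 ]), 'moment': array([-0.01533171,  0.02164465, -0.01834285]), 'width': 0.46826806674877874}
```

Emit:
move_arm(commands=[[0,0,0,-0.041,0,0,0.04],[0,0,0,-0.041,0,0,0.04],[0,0,0,-0.041,0,0,0.04],[0,0,0,-0.041,0,0,0.04],[0,0,0,-0.041,0,0,0.04],[0,0,0,-0.041,0,0,0.04],[0,0,0,-0.041,0,0,0.04],[0,0,0,-0.041,0,0,0.04]])

```text
t: 3.4
eef_pos: [0.3547, 0.0576, 0.2316]
tcp_rot: [[-0.002, 1.0, 0.001], [1.0, 0.002, -0.0], [-0.0, 0.001, -1.0]]
force: [0.5, -0.5, -0.1]
width: 0.468
```

Emit:
move_arm(commands=[[0,0,0,-0.041,0,0,0.04],[0,0,0,-0.041,0,0,0.04],[0,0,0,-0.041,0,0,0.04],[0,0,0,-0.041,0,0,0.04],[0,0,0,-0.041,0,0,0.04],[0,0,0,-0.041,0,0,0.04],[0,0,0,-0.041,0,0,0.04],[0,0,0,-0.041,0,0.02,0.04]])

```text
t: 4.07
eef_pos: [0.3564, -0.2698, 0.2165]
tcp_rot: [[0.0, 1.0, 0.005], [1.0, -0.0, -0.007], [-0.007, 0.005, -1.0]]
force: [2.2, 0.2, 0.6]
width: 0.471
```

Emit:
move_arm(commands=[[0,0,0,-0.007,0,0.03,0.04],[0,0,0,0,0,0.03,0.04],[0,0,0,0,0,0.03,0.04],[0,0,0,0,0,0.03,0.04],[0,0,0,0,0,0,0.04],[0,0,0,0,0,0,0.04],[0,0,0,0,0,0,0.04],[0,0,0,0,0,0,0.04]])

```text
t: 4.73
eef_pos: [0.3567, -0.2737, 0.0955]
tcp_rot: [[-0.001, 1.0, 0.003], [1.0, 0.001, -0.004], [-0.004, 0.003, -1.0]]
force: [-0.2, 0.6, 0.4]
width: 0.468
```

Emit:
move_arm(commands=[[0,0,0,-0.022,-0.002,0.0,0.04],[0,0,0,-0.021,0,0.0,0.04],[0,0,0,0,0,0.02,0.04],[0,0,0,0,0,0.02,0.04],[0,0,0,0,0,0.02,0.04],[0,0,0,0,0,0,0.04],[0,0,0,0,0,0,0.04],[0,0,0,0,0,0,0.04]])

```text
t: 5.4
eef_pos: [0.3545, -0.3165, 0.0351]
tcp_rot: [[-0.001, 1.0, 0.002], [1.0, 0.001, -0.003], [-0.003, 0.002, -1.0]]
force: [0.2, -0.6, 0.4]
width: 0.467
```

```bash
cat > shot.py <<'E'
import sys
from h import *
from workcell import r, vision, job, spotter
o=r.get_obs(); print(o["t"],o["eef_pos"].round(4),"F",o["force"].round(2),"w",round(o["width"],3))
# name tag r0 c0 h w scale
n,tag,r0,c0,hh,ww,s=sys.argv[1],sys.argv[2],*map(int,sys.argv[3:])
p=vision.capture(n); pickle.dump(p,open(f"pics/{tag}.pkl","wb"))
cv2.imwrite(f"pics/{tag}.png",cv2.resize(p["img"][r0:r0+hh,c0:c0+ww,::-1],None,fx=s,fy=s,interpolation=2))
E
python3 shot.py scene g1 220 270 120 160 5
```

```text
5.4 [ 0.3545 -0.3165  0.0351] F [ 0.2  -0.61  0.44] w 0.467
```

View pics/g1.png

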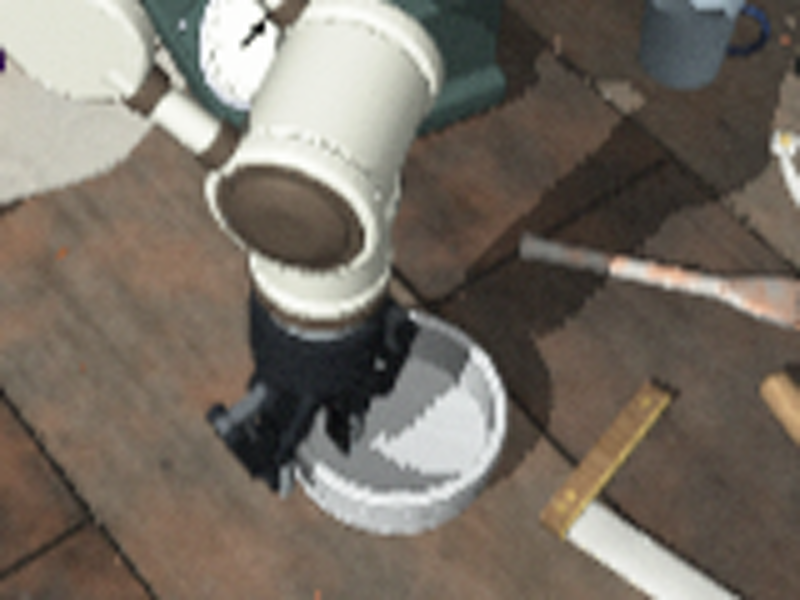

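The fingers straddle the rim at about pixel (320,435) of the crop. I'll lower 17 mm, close, then lift a little.

Emit:
move_arm(commands=[[0,0,0,0,0,0.009,0.04],[0,0,0,0,0,0.008,0.04],[0,0,0,0,0,0,0.0],[0,0,0,0,0,0,0.0],[0,0,0,0,0,0,0.0],[0,0,0,0,0,0,0.0],[0,0,0,0,0,0,0.0],[0,0,0,0,0,0,0.0]], grip_force=60)

```text
t: 6.12
eef_pos: [0.3535, -0.3152, 0.0161]
tcp_rot: [[-0.001, 1.0, 0.0], [1.0, 0.001, -0.0], [-0.0, 0.0, -1.0]]
force: [0.5, 0.3, -0.4]
width: 0.084
```

Emit:
move_arm(commands=[[0,0,0,0,0,0,0.0],[0,0,0,0,0,-0.01,0.0],[0,0,0,0,0,-0.015,0.0],[0,0,0,0,0,-0.015,0.0],[0,0,0,0,0,-0.01,0.0],[0,0,0,0,0,0,0.0],[0,0,0,0,0,0,0.0],[0,0,0,0,0,0,0.0]])

```text
t: 6.78
eef_pos: [0.3531, -0.3147, 0.0655]
tcp_rot: [[-0.001, 1.0, -0.001], [1.0, 0.001, 0.001], [0.001, -0.001, -1.0]]
force: [-0.8, -0.6, -2.0]
width: 0.082
```

```bash
python3 shot.py scene g2 220 270 120 160 5; python3 -c "
from workcell import r
print(r.get_obs()['moment'])"
```

```text
6.7833 [ 0.3531 -0.3147  0.0655] F [-0.77 -0.65 -1.97] w 0.082
[-0.00506646  0.15665398 -0.01712863]
```

View pics/g2.png

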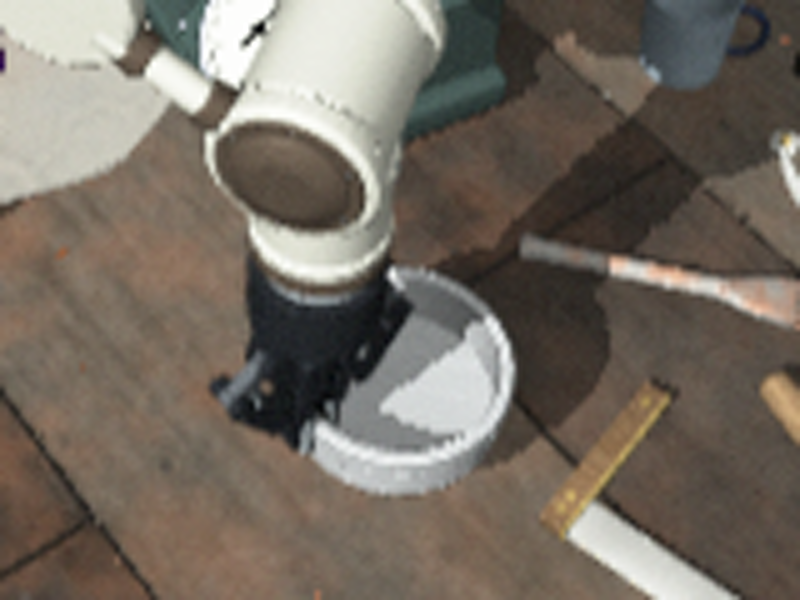

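Emit:
move_arm(commands=[[0,0,0,0,0,-0.015,0.0],[0,0,0,0,0,-0.025,0.0],[0,0,0,0,0,-0.025,0.0],[0,0,0,0,0,-0.025,0.0],[0,0,0,0,0,-0.025,0.0],[0,0,0,0.01,0.004,-0.025,0.0],[0,0,0,0.02,0.008,-0.02,0.0],[0,0,0,0.03,0.013,0,0.0]])

```text
t: 7.5
eef_pos: [0.3796, -0.2577, 0.2301]
tcp_rot: [[0.002, 1.0, 0.004], [1.0, -0.002, -0.006], [-0.006, 0.004, -1.0]]
force: [1.3, 0.1, -1.3]
width: 0.083
```

Emit:
move_arm(commands=[[0,0,0,0.03,0.013,0,0.0],[0,0,0,0.03,0.013,0,0.0],[0,0,0,0.03,0.013,0,0.0],[0,0,0,0.03,0.013,0,0.0],[0,0,0,0.03,0.013,0,0.0],[0,0,0,0.03,0.013,0,0.0],[0,0,0,0.03,0.013,0,0.0],[0,0,0,0.03,0.013,0,0.0]])

```text
t: 8.17
eef_pos: [0.482, -0.0132, 0.2249]
tcp_rot: [[-0.001, 1.0, -0.002], [1.0, 0.001, 0.001], [0.001, -0.002, -1.0]]
force: [0.4, 0.1, -0.9]
width: 0.085
```

Emit:
move_arm(commands=[[0,0,0,0.03,0.013,0,0.0],[0,0,0,0.03,0.013,0,0.0],[0,0,0,0.03,0.013,0,0.0],[0,0,0,0.02,0.008,0,0.0],[0,0,0,0.01,0.004,0,0.0],[0,0,0,0,0,0,0.0],[0,0,0,0,0,0,0.0],[0,0,0,0,0,0,0.0]])

```text
t: 8.83
eef_pos: [0.5326, 0.1038, 0.2255]
tcp_rot: [[0.0, 1.0, -0.001], [1.0, -0.0, -0.001], [-0.001, -0.001, -1.0]]
force: [-0.3, 0.2, -1.7]
width: 0.083
```

Emit:
move_arm(commands=[[0,0,0,0.001,-0.001,0.015,0.0],[0,0,0,0,0,0.025,0.0],[0,0,0,0,0,0.03,0.0],[0,0,0,0,0,0.03,0.0],[0,0,0,0,0,0.02,0.0],[0,0,0,0,0,0.01,0.0],[0,0,0,0,0,0,0.0],[0,0,0,0,0,0,0.0]])

```text
t: 9.5
eef_pos: [0.5324, 0.1052, 0.0967]
tcp_rot: [[0.0, 1.0, 0.0], [1.0, -0.0, -0.0], [-0.0, 0.0, -1.0]]
force: [-1.1, -0.9, -0.7]
width: 0.083
```

```bash
python3 shot.py scene g3 140 230 120 160 5
```

```text
9.5 [0.5324 0.1052 0.0967] F [-1.12 -0.88 -0.74] w 0.083
```

View pics/g3.png

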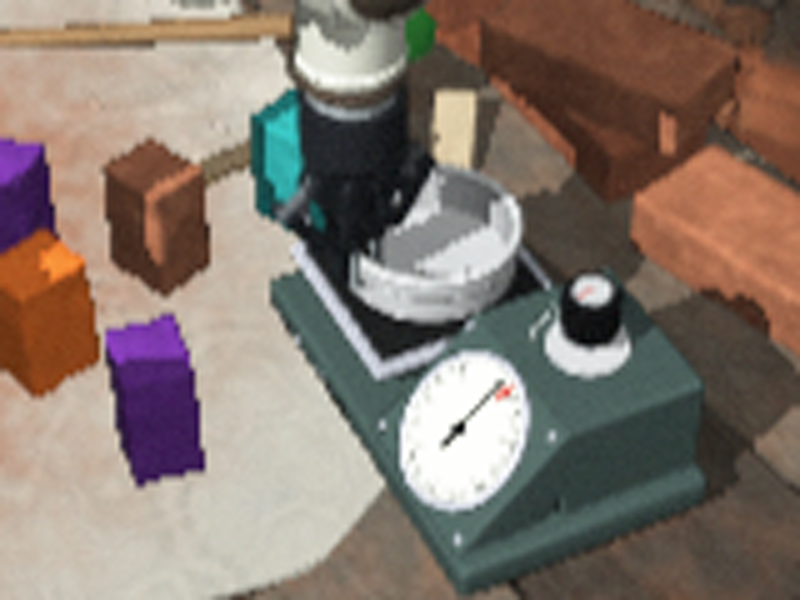

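The tray is centred just above the platform. I'll lower it the last bit and release.

Emit:
move_arm(commands=[[0,0,0,0,0,0.006,0.0],[0,0,0,0,0,0.004,0.0],[0,0,0,0,0,0.003,0.0],[0,0,0,0,0,0.001,0.0],[0,0,0,0,0,0,0.0],[0,0,0,0,0,0,0.0],[0,0,0,0,0,0,0.03],[0,0,0,0,0,0,0.03]])

```text
t: 10.22
eef_pos: [0.5323, 0.1061, 0.0823]
tcp_rot: [[-0.001, 1.0, 0.0], [1.0, 0.001, 0.0], [0.0, 0.0, -1.0]]
force: [-0.5, -0.1, -0.4]
width: 0.345
```

Emit:
move_arm(commands=[[0,0,0,0,0,0,0.03],[0,0,0,0,0,0,0.03],[0,0,0,0,0,0,0.03],[0,0,0,0,0,-0.01,0.03],[0,0,0,0,0,-0.02,0.03],[0,0,0,0,0,-0.03,0.03],[0,0,0,0,0,-0.03,0.03],[0,0,0,0,0,-0.03,0.03]])

```text
t: 10.88
eef_pos: [0.5319, 0.106, 0.204]
tcp_rot: [[-0.001, 1.0, 0.0], [1.0, 0.001, 0.0], [0.0, 0.0, -1.0]]
force: [0.7, -0.1, -0.5]
width: 0.351
```

```bash
python3 shot.py scene g4 140 230 120 160 5;python3 -c "
from workcell import r
print(r.get_obs()['moment'])"
```

```text
10.8833 [0.5319 0.106  0.204 ] F [ 0.69 -0.11 -0.47] w 0.351
[-0.00932853 -0.07896909  0.0227234 ]
```

View pics/g4.png

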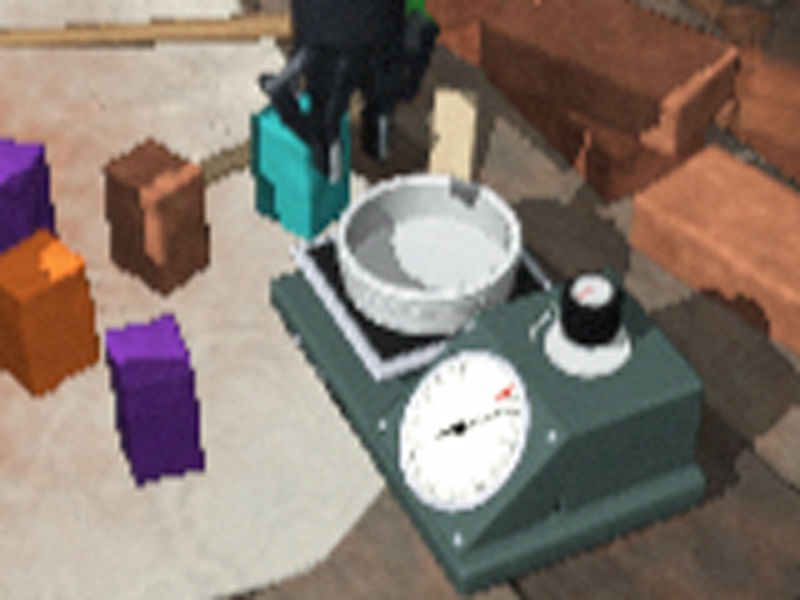

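```bash
cat > dial.py <<'E'
from h import *
from scipy.optimize import least_squares
A=np.radians(-9); ex=np.array([np.cos(A),np.sin(A),0]); ey=np.array([-np.sin(A),np.cos(A),0]); ez=np.array([0,0,1.])
up=(ex+ez)/2**.5; right=-ey   # seen from front (viewer at -x looking +x): right is -y
def tri(vs,uvs):
    return least_squares(lambda X:np.concatenate([proj(p,X)[0]-u for p,u in zip(vs,uvs)]),[.54,-.07,.08]).x
def rect(p,C,R=.06,n=300):
    a=np.array([[-1,-1],[1,-1],[1,1],[-1,1]])*R
    src=proj(p,np.array([C+x*right-y*up for x,y in a])).astype(np.float32)
    dst=((a/R+1)/2*n).astype(np.float32)
    M=cv2.getPerspectiveTransform(src,dst); return cv2.warpPerspective(p["img"],M,(n,n),flags=cv2.INTER_CUBIC)
E
python3 - <<'E'
from dial import *
from workcell import vision, spotter
v={n:vision.capture(n) for n in("scene","top")}; pickle.dump(v,open("pics/v2.pkl","wb"))
cs=[]
for n in v:
    L=spotter.trace(v[n],"dial"); print(n,[(round(d["conf"],2),d["uv"],d["region"].sum()) for d in L])
    reg=L[0]["region"].astype(np.uint8); ct=max(cv2.findContours(reg,0,1)[0],key=len); e=cv2.fitEllipse(ct); print(e); cs.append(np.array(e[0]))
C=tri(list(v.values()),cs); print("C",C,[proj(p,C)[0]-c for p,c in zip(v.values(),cs)])
rel=C-np.array([.597,.1035,0]); print("scaleframe",rel@ex,rel@ey); k=np.array([.6105,-.0655,0])-np.array([.597,.1035,0]); print("knob",k@ex,k@ey)
np.save("C.npy",C)
cv2.imwrite("pics/d2.png",np.hstack([rect(p,C)[:,:,::-1] for p in v.values()]))
cv2.imwrite("pics/top2.png",cv2.resize(v["top"]["img"][130:270,240:400,::-1],None,fx=4,fy=4,interpolation=2))
E
```

```text
scene [(0.77, [327.3, 226.7], np.int64(487))]
((321.7060241699219, 226.03892517089844), (20.56658172607422, 28.052663803100586), 19.268186569213867)
top [(0.81, [341.9, 213.3], np.int64(743))]
((342.3287658691406, 215.25521850585938), (25.812772750854492, 34.669307708740234), 99.62577819824219)
C [ 0.51363941 -0.05243182  0.08118569] [array([ 0.17516883, -0.00860291]), array([-0.08421414,  0.1193096 ])]
scaleframe -0.05794117297378871 -0.16705251208144023
knob 0.03977121718983344 -0.16480746428253515
```

View pics/d2.png

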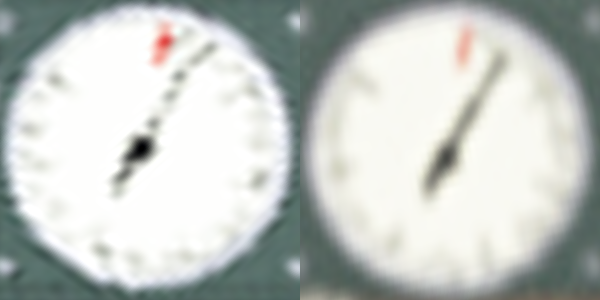

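View pics/top2.png

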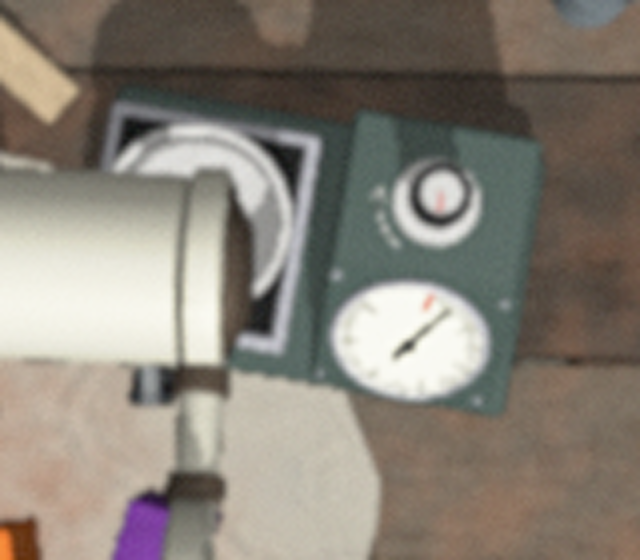

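```bash
cat >> dial.py <<'E'
def meas(p,C,R=.06,n=600):
    im=rect(p,C,R,n).astype(float); g=im.mean(2); red=im[:,:,0]-im[:,:,1:].mean(2)
    yy,xx=np.mgrid[:n,:n]; X=(xx+.5)/n*2*R-R; Y=R-(yy+.5)/n*2*R; rr=np.hypot(X,Y); th=np.arctan2(X,Y)
    m=(rr<.052)&(rr>.03); w=np.where(m,np.clip(red-30,0,None),0); w[w<w.max()*.35]=0
    ra=np.arctan2((w*X).sum(),(w*Y).sum())
    d=np.where((rr<.044)&(red<35),np.clip(130-g,0,None),0); 
    # pointer line: weighted PCA
    q=np.c_[X[d>0],Y[d>0]]; ww=d[d>0]; c=(q*ww[:,None]).sum(0)/ww.sum(); U=((q-c)*ww[:,None]).T@(q-c)
    e=np.linalg.eigh(U)[1][:,1]; e=e if e@[np.sin(.5),np.cos(.5)]>0 else -e
    return ra,np.arctan2(e[0],e[1]),c
E
python3 - <<'E'
from dial import *
C=np.load("C.npy")
for f in("v1","v2"):
    v=pickle.load(open(f"pics/{f}.pkl","rb"))
    for n in v: print(f,n,meas(v[n],C))
    cv2.imwrite(f"pics/d_{f}.png",np.hstack([rect(p,C)[:,:,::-1] for p in v.values()]))
E
```

```text
v1 scene (np.float64(0.10725254114497995), np.float64(0.034860049548054745), array([-0.00405966, -0.00174277]))
v1 top (np.float64(0.10829252231120047), np.float64(-0.07687801940692318), array([-0.00117437, -0.00367907]))
v2 scene (np.float64(0.12398087680425565), np.float64(0.7204872490683876), array([-4.07111048e-03,  3.68912612e-05]))
v2 top (np.float64(0.13642454712264862), np.float64(0.5330358979073276), array([-0.00193589, -0.00366419]))
```

View pics/d_v1.png

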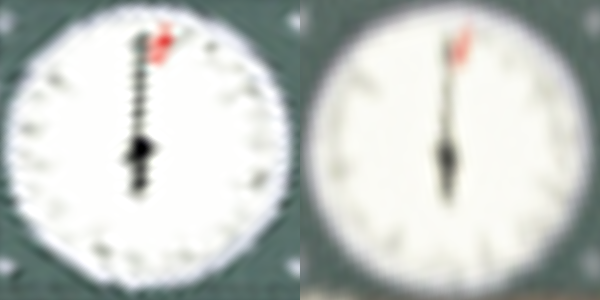

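```bash
cat >> dial.py <<'E'
hub={"scene":(141.,149.),"top":(147.,157.)}
def ptr(p,n,C):
    im=rect(p,C).astype(np.float32); g=np.minimum(im[:,:,0],im.mean(2)); g=cv2.GaussianBlur(g,(0,0),2)
    a=np.arange(-.6,1.6,.005); r_=np.arange(-45,-18).tolist()+np.arange(25,112).tolist()
    h=hub[n]; best=[]
    for dx in range(-4,5):
      for dy in (-2,0,2):
        r2=np.array(r_,np.float32)
        X=(h[0]+dx+np.outer(np.sin(a),r2)).astype(np.float32); Y=(h[1]+dy-np.outer(np.cos(a),r2)).astype(np.float32)
        s=cv2.remap(im[:,:,0],X,Y,cv2.INTER_LINEAR).mean(1); best.append((s.min(),a[s.argmin()],dx,dy))
    return min(best)
def redang(p,n,C):
    im=rect(p,C).astype(np.float32); red=cv2.GaussianBlur(im[:,:,0]-im[:,:,1:].mean(2),(0,0),1.5)
    yy,xx=np.mgrid[:300,:300]; m=(np.hypot(xx-150,yy-150)<130); w=np.where(m,red,0); w[w<max(25,w.max()*.5)]=0
    return np.array([(w*xx).sum(),(w*yy).sum()])/w.sum(), w.max()
E
python3 - <<'E'
from dial import *
C=np.load("C.npy")
for f in("v1","v2"):
    v=pickle.load(open(f"pics/{f}.pkl","rb"))
    for n in v:
        c,m=redang(v[n],n,C); h=hub[n]
        print(f,n,"ptr",ptr(v[n],n,C),"red",c,m,"a_hub",np.arctan2(c[0]-h[0],h[1]-c[1]),"a_c",np.arctan2(c[0]-148,148-c[1]))
E
```

```text
v1 scene ptr (np.float32(128.35362), np.float64(0.010000000000000564), -2, -2) red [160.90530557  45.67470757] 149.47488 a_hub 0.19031545514863893 a_c 0.12545799315942782
v1 top ptr (np.float32(190.4649), np.float64(5.551115123125783e-16), 0, -2) red [160.68918265  48.75229352] 76.8156 a_hub 0.12579388942999475 a_c 0.1271637595114504
v2 scene ptr (np.float32(188.6782), np.float64(0.5450000000000009), -2, -2) red [162.83377126  44.22223269] 148.1758 a_hub 0.2054417615993428 a_c 0.1419761497127496
v2 top ptr (np.float32(166.22153), np.float64(0.510000000000001), -1, -2) red [164.03464281  46.56595092] 62.96166 a_hub 0.15304550018105983 a_c 0.15678213165855662
```

Measured now: pointer about 0.52 rad, red mark about 0.15 rad, so roughly 0.37 rad clockwise is needed. Going over the knob.

Emit:
move_arm(commands=[[0,0,0,-0.02,0.009,-0.01,0.06],[0,0,0,-0.035,0.016,-0.005,0.06],[0,0,0,-0.035,0.016,0,0.06],[0,0,0,-0.035,0.016,0,0.06],[0,0,0,-0.03,0.014,0,0.06],[0,0,0,-0.0165,0.0075,0,0.06],[0,0,0,0,0,0,0.06],[0,0,0,0,0,0,0.06]])

```text
t: 11.8
eef_pos: [0.6098, -0.0659, 0.2149]
tcp_rot: [[0.001, 1.0, -0.004], [1.0, -0.001, 0.001], [0.001, -0.004, -1.0]]
force: [-1.0, 0.7, -0.2]
width: 0.7
```

```bash
cat > fz.py <<'E'
import sys,numpy as np
from workcell import r, vision
L=[]
for i in range(int(sys.argv[1])):
    o=r.get_obs(); L.append(np.r_[o["t"],o["force"],o["moment"],o["eef_pos"]]); vision.capture("scene")
o=r.get_obs(); L.append(np.r_[o["t"],o["force"],o["moment"],o["eef_pos"]])
L=np.array(L); print("fz",L[:,3].round(2)); print("mean",L.mean(0).round(4)); print(o["joint_pos"].round(3),round(o["width"],3))
E
python3 fz.py 6; python3 shot.py scene k1 130 260 120 160 5
```

```text
fz [-0.21 -1.44 -0.4   0.2  -0.15  0.25  0.17]
mean [ 1.195e+01 -3.343e-01  1.609e-01 -2.260e-01  3.260e-02  6.000e-04
  7.100e-03  6.100e-01 -6.460e-02  2.160e-01]
[-0.302  0.268  1.498  0.     1.376 -0.304] 0.705
12.1 [ 0.6104 -0.0643  0.2169] F [ 0.   -0.37  0.17] w 0.705
```

View pics/k1.png

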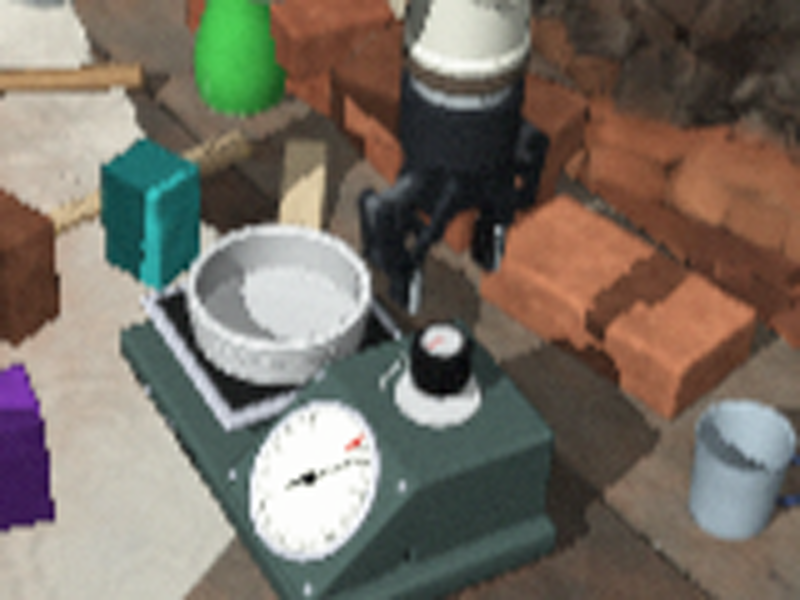

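Emit:
move_arm(commands=[[0,0,0,0,0,0.01,0.06],[0,0,0,0,0,0.02,0.06],[0,0,0,0,0,0.02,0.06],[0,0,0,0,0,0.015,0.06],[0,0,0,0,0,0.005,0.06],[0,0,0,0,0,0,0.06],[0,0,0,0,0,0,0.06],[0,0,0,0,0,0,0.06]])

```text
t: 12.82
eef_pos: [0.6116, -0.0656, 0.1484]
tcp_rot: [[-0.001, 1.0, 0.002], [1.0, 0.001, -0.001], [-0.001, 0.002, -1.0]]
force: [0.3, 1.0, 0.7]
width: 0.705
```

```bash
python3 shot.py scene k2 130 260 120 160 5
```

```text
12.8167 [ 0.6116 -0.0656  0.1484] F [0.32 1.01 0.66] w 0.705
```

View pics/k2.png

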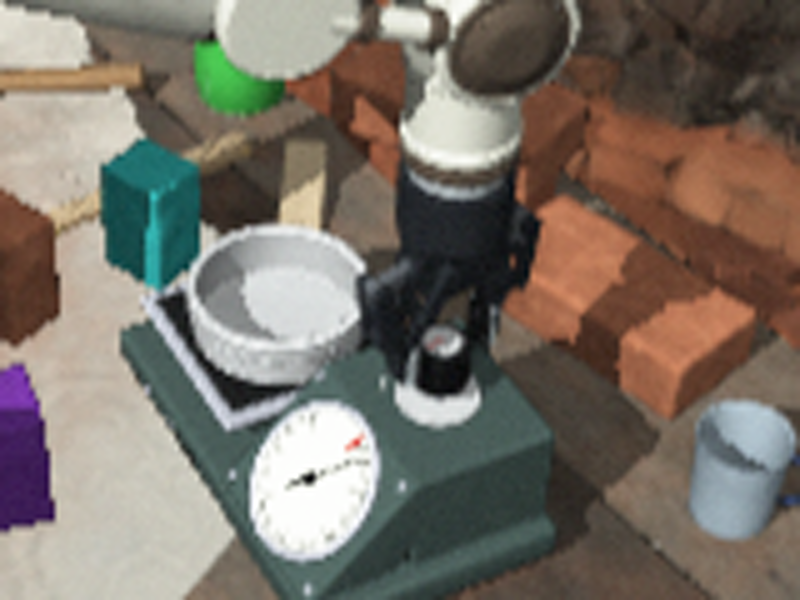

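Emit:
move_arm(commands=[[0,0,0,0,0,0.002,0.05],[0,0,0,0,0,0,0.03],[0,0,0,0,0,0,0.03],[0,0,0,0,0,0,0.03],[0,0,0,0,0,0,0.03],[0,0,0,0,0,0,0.03],[0,0,0,0,0,0,0.03],[0,0,0,0,0,0,0.03]], grip_force=60)

```text
t: 13.53
eef_pos: [0.6102, -0.0655, 0.1449]
tcp_rot: [[-0.001, 1.0, -0.002], [1.0, 0.001, -0.0], [-0.0, -0.002, -1.0]]
force: [-5.1, -0.6, 1.8]
width: 0.453
```

```bash
python3 fz.py 6
```

```text
fz [1.76 2.69 1.41 2.04 1.72 2.29 1.88]
mean [ 1.36833e+01 -4.99470e+00 -7.43200e-01  1.96960e+00 -1.10100e-01
  6.44300e-01  6.90000e-03  6.10200e-01 -6.55000e-02  1.44900e-01]
[-3.030e-01  3.330e-01  1.565e+00 -1.000e-03  1.245e+00 -3.040e-01] 0.448
```

Emit:
move_arm(commands=[[0,0,0,0,-0.001,0.0,0.03],[0,0,0,0,0,0.001,0.03],[0,0,0,0,0,0,0.03],[0,0,0,0,0,0,0.03],[0,0,0,0,0,0,0.03],[0,0,0,0,0,0,0.03],[0,0,0,0,0,0,0.03],[0,0,0,0,0,0,0.03]])

```text
t: 14.5
eef_pos: [0.61, -0.0655, 0.1442]
tcp_rot: [[-0.001, 1.0, 0.001], [1.0, 0.001, -0.0], [-0.0, 0.001, -1.0]]
force: [-1.2, 0.1, 2.3]
width: 0.449
```

```bash
python3 fz.py 4
```

```text
fz [2.26 3.05 2.47 3.01 2.77]
mean [ 1.4600e+01 -1.3308e+00 -3.7510e-01  2.7136e+00 -1.2660e-01 -1.8400e-02
  9.6000e-03  6.1000e-01 -6.5500e-02  1.4420e-01]
[-0.304  0.332  1.568  0.     1.241 -0.305] 0.448
```

Emit:
move_arm(commands=[[0,0,0,0,0,0.0005,0.03],[0,0,0,0,0,0.0005,0.03],[0,0,0,0,0,0,0.03],[0,0,0,0,0,0,0.03],[0,0,0,0,0,0,0.03],[0,0,0,0,0,0,0.03],[0,0,0,0,0,0,0.03],[0,0,0,0,0,0,0.03]])

```text
t: 15.37
eef_pos: [0.61, -0.0655, 0.1432]
tcp_rot: [[-0.001, 1.0, 0.001], [1.0, 0.001, -0.0], [-0.0, 0.001, -1.0]]
force: [0.7, -0.2, 3.6]
width: 0.447
```

```bash
python3 fz.py 2
```

```text
fz [3.63 3.53 3.57]
mean [15.4167  0.2477 -0.9738  3.5759 -0.1805 -0.3067  0.0295  0.61   -0.0655
  0.1432]
[-0.304  0.333  1.569  0.     1.239 -0.305] 0.451
```

Emit:
move_arm(commands=[[0,0,0,0,0,0.0005,0.03],[0,0,0,0,0,0.0005,0.03],[0,0,0,0,0,0,0.03],[0,0,0,0,0,0,0.03],[0,0,0,0,0,0,0.03],[0,0,0,0,0,0,0.03],[0,0,0,0,0,0,0.03],[0,0,0,0,0,0,0.03]])

```text
t: 16.13
eef_pos: [0.61, -0.0655, 0.1429]
tcp_rot: [[-0.001, 1.0, 0.001], [1.0, 0.001, -0.0], [-0.0, 0.001, -1.0]]
force: [-1.8, -1.4, 7.3]
width: 0.449
```

```bash
python3 fz.py 2
```

```text
fz [7.32 7.15 8.54]
mean [ 1.61833e+01 -1.32840e+00 -8.04000e-01  7.66740e+00 -1.07600e-01
  1.40000e-03 -2.02000e-02  6.10000e-01 -6.55000e-02  1.42900e-01]
[-0.304  0.333  1.569 -0.     1.238 -0.305] 0.449
```

The bite shows: force rises sharply at about 2–3 mm down. Building to about 14 N.

Emit:
move_arm(commands=[[0,0,0,0,0,0.0003,0.03],[0,0,0,0,0,0.0004,0.03],[0,0,0,0,0,0,0.03],[0,0,0,0,0,0,0.03],[0,0,0,0,0,0,0.03],[0,0,0,0,0,0,0.03],[0,0,0,0,0,0,0.03],[0,0,0,0,0,0,0.03]])

```text
t: 16.9
eef_pos: [0.6101, -0.0655, 0.1428]
tcp_rot: [[-0.001, 1.0, 0.001], [1.0, 0.001, -0.0], [-0.0, 0.001, -1.0]]
force: [-1.5, 0.3, 10.7]
width: 0.452
```

```bash
python3 fz.py 3
```

```text
fz [10.67 11.07  9.21 10.72]
mean [ 1.69750e+01 -2.85130e+00 -4.54900e-01  1.04175e+01 -4.45000e-02
  2.88400e-01 -4.00000e-04  6.10100e-01 -6.55000e-02  1.42800e-01]
[-0.304  0.334  1.569 -0.     1.238 -0.305] 0.449
```

Emit:
move_arm(commands=[[0,0,0,0,0,0.0003,0.03],[0,0,0,0,0,0.0003,0.03],[0,0,0,0,0,0.0002,0.03],[0,0,0,0,0,0,0.03],[0,0,0,0,0,0,0.03],[0,0,0,0,0,0,0.03],[0,0,0,0,0,0,0.03],[0,0,0,0,0,0,0.03]])

```text
t: 17.72
eef_pos: [0.6101, -0.0656, 0.1426]
tcp_rot: [[-0.001, 1.0, 0.001], [1.0, 0.001, -0.001], [-0.001, 0.001, -1.0]]
force: [-4.8, -0.2, 13.5]
width: 0.449
```

```bash
python3 fz.py 4
```

```text
fz [13.46 13.08 13.3  12.33 13.5 ]
mean [ 1.78167e+01 -4.72650e+00  2.72000e-02  1.31333e+01  8.20000e-03
  6.16500e-01  2.08000e-02  6.10100e-01 -6.55000e-02  1.42600e-01]
[-0.304  0.334  1.569 -0.     1.238 -0.305] 0.447
```

Emit:
move_arm(commands=[[0,0,0,0,0,0.0002,0.03],[0,0,0.04,0,0,0.0001,0.03],[0,0,0.04,0,0,0.0001,0.03],[0,0,0.04,0,0,0.0001,0.03],[0,0,0.04,0,0,0.0001,0.03],[0,0,0.04,0,0,0,0.03],[0,0,0,0,0,0,0.03],[0,0,0,0,0,0,0.03]])

```text
t: 18.58
eef_pos: [0.6102, -0.0656, 0.1422]
tcp_rot: [[0.198, 0.98, 0.001], [0.98, -0.198, -0.001], [-0.0, 0.001, -1.0]]
force: [-4.3, -1.2, 14.0]
width: 0.449
```

```bash
cat > dm.py <<'E'
import sys
from dial import *
from workcell import r, vision
C=np.load("C.npy"); o=r.get_obs(); print(o["t"],"F",o["force"].round(2),o["moment"].round(2),o["eef_pos"].round(4),"q6-q1",(o["joint_pos"][5]-o["joint_pos"][0]).round(4))
out=[]
for n in("scene","top"):
    p=vision.capture(n); pickle.dump(p,open(f"pics/dm_{sys.argv[1]}_{n}.pkl","wb")); c,m=redang(p,n,C)
    print(n,"ptr",ptr(p,n,C),"red",c.round(1),round(float(m)),"a_c",np.arctan2(c[0]-148,148-c[1]).round(3)); out.append(rect(p,C)[:,:,::-1])
    o=r.get_obs(); print("fz",o["force"].round(2))
cv2.imwrite(f"pics/dm_{sys.argv[1]}.png",np.hstack(out))
E
python3 dm.py a
```

```text
18.5833 F [-4.26 -1.18 14.02] [-0.06  0.59  0.03] [ 0.6102 -0.0656  0.1422] q6-q1 0.199
scene ptr (np.float32(179.45479), np.float64(0.510000000000001), -1, -2) red [184.2  52.6] 138 a_c 0.363
fz [-4.21  0.03 13.75]
top ptr (np.float32(162.8164), np.float64(0.470000000000001), 0, 2) red [186.  54.] 91 a_c 0.384
fz [-4.87  0.21 14.05]
```

View pics/dm_a.png

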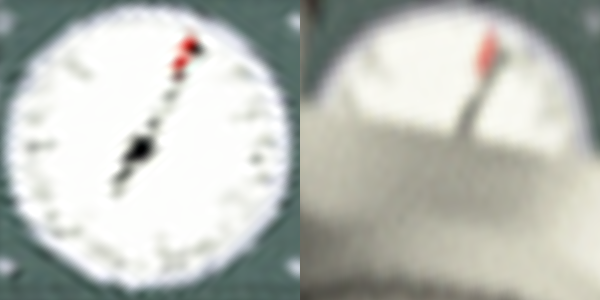

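The dial follows: the red mark moved 0.2 rad, in gear at 14 N. Turning another 0.16 rad.

Emit:
move_arm(commands=[[0,0,0.04,0,0,0.0001,0.03],[0,0,0.04,0,0,0.0001,0.03],[0,0,0.04,0,0,0.0001,0.03],[0,0,0.04,0,0,0,0.03],[0,0,0,0,0,0,0.03],[0,0,0,0,0,0,0.03],[0,0,0,0,0,0,0.03],[0,0,0,0,0,0,0.03]])

```text
t: 19.35
eef_pos: [0.6103, -0.0657, 0.1419]
tcp_rot: [[0.351, 0.936, 0.001], [0.936, -0.351, -0.001], [-0.0, 0.002, -1.0]]
force: [-4.4, -0.1, 12.2]
width: 0.45
```

```bash
python3 dm.py b
```

```text
19.35 F [-4.42 -0.07 12.24] [-0.06  0.57 -0.  ] [ 0.6103 -0.0657  0.1419] q6-q1 0.3589
scene ptr (np.float32(181.35883), np.float64(0.5450000000000009), -2, -2) red [193.5  62.7] 106 a_c 0.491
fz [-4.32 -0.15 13.25]
top ptr (np.float32(161.49327), np.float64(0.4850000000000009), 0, 2) red [204.5  50.7] 40 a_c 0.526
fz [-4.020e+00  1.000e-02  1.355e+01]
```

View pics/dm_b.png

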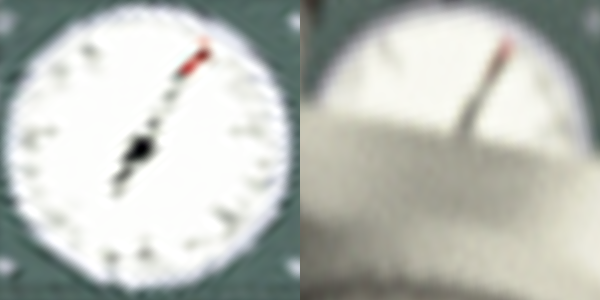

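Pointer and red mark now overlap in both views. I'll raise so the knob springs out of gear, then open and lift.

Emit:
move_arm(commands=[[0,0,0,0,0,-0.002,0.03],[0,0,0,0,0,-0.003,0.03],[0,0,0,0,0,0,0.03],[0,0,0,0,0,0,0.06],[0,0,0,0,0,0,0.06],[0,0,0,0,0,0,0.06],[0,0,0,0,0,-0.015,0.06],[0,0,0,0,0,-0.02,0.06]])

```text
t: 20.12
eef_pos: [0.6075, -0.0646, 0.1767]
tcp_rot: [[0.351, 0.936, -0.007], [0.936, -0.351, 0.002], [-0.0, -0.007, -1.0]]
force: [0.2, -0.2, 1.1]
width: 0.7
```

Emit:
move_arm(commands=[[0,0,0,0,0,-0.03,0.06],[0,0,0,0,0,-0.03,0.08],[0,0,-0.1,0,0,-0.03,0.08],[0,0,-0.1,0,0,0,0.08],[0,0,-0.1,0,0,0,0.08],[0,0,-0.1,0,0,0,0.08],[0,0,-0.1,0,0,0,0.08],[0,0,-0.01,0,0,0,0.08]])

```text
t: 20.78
eef_pos: [0.6093, -0.0651, 0.2687]
tcp_rot: [[-0.153, 0.988, -0.002], [0.988, 0.153, 0.001], [0.001, -0.002, -1.0]]
force: [-0.3, -0.5, -0.5]
width: 0.938
```

```bash
python3 dm.py c; python3 shot.py scene k3 130 260 120 160 5
```

```text
20.7833 F [-0.26 -0.53 -0.54] [0.01 0.   0.01] [ 0.6093 -0.0651  0.2687] q6-q1 -0.1539
scene ptr (np.float32(179.53642), np.float64(0.5450000000000009), -1, -2) red [193.8  62.6] 105 a_c 0.492
fz [-0.11  0.53  0.01]
top ptr (np.float32(153.42256), np.float64(0.510000000000001), -1, -2) red [204.3  50.9] 39 a_c 0.525
fz [-0.02  0.01  0.28]
20.8833 [ 0.6094 -0.0652  0.2689] F [-0.02  0.01  0.28] w 0.939
```

View pics/dm_c.png

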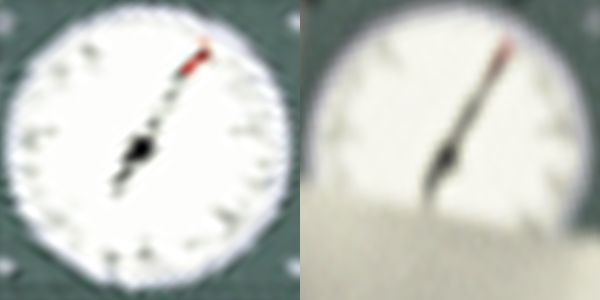

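View pics/k3.png

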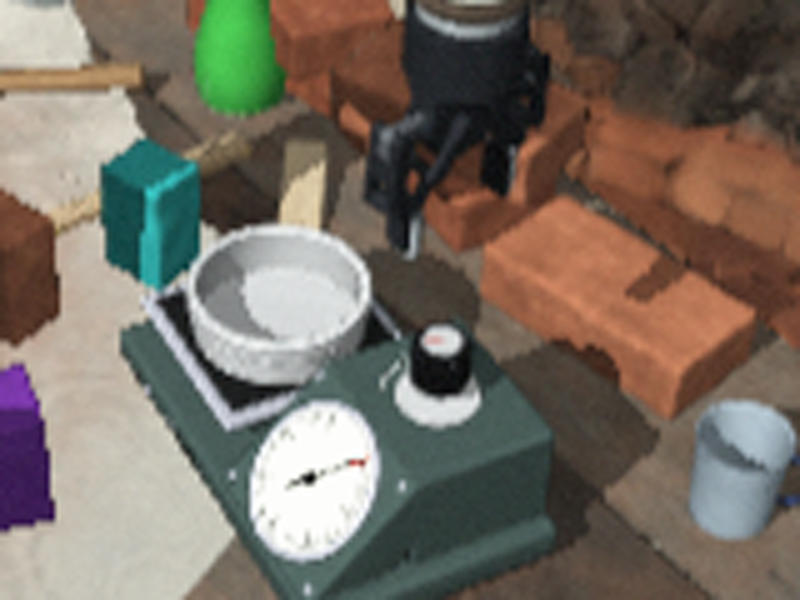

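Run:
```python
from dial import *
C=np.load("C.npy")
v=pickle.load(open("pics/v2.pkl","rb")); c1=pickle.load(open("pics/v1.pkl","rb"))
for n in v:
    p=v[n]; im=rect(p,C); g=im.astype(float).mean(2)
    m=(g>165).astype(np.uint8); m=cv2.morphologyEx(m,cv2.MORPH_CLOSE,np.ones((9,9)))
    k,l,s,_=cv2.connectedComponentsWithStats(m); i=l[100,100]; ct=max(cv2.findContours((l==i).astype(np.uint8),0,1)[0],key=len)
    e=cv2.fitEllipse(ct); ec=np.array(e[0]); red,_=redang(p,n,C)
    print(n,"ellipse",e,"red angle v2",np.arctan2(red[0]-ec[0],ec[1]-red[1]),"r px",np.hypot(*(red-ec)))
    # hub blob
    d=np.clip(90-g,0,None); yy,xx=np.mgrid[:300,:300]; d[np.hypot(xx-145,yy-152)>22]=0
    print("  hub",(d*xx).sum()/d.sum(),(d*yy).sum()/d.sum())
```

```text
scene ellipse ((147.3915557861328, 146.3126678466797), (280.84185791015625, 286.0104064941406), 82.51683807373047) red angle v2 0.15012214867622395 r px 103.25172623255119
  hub 140.08410874758277 149.1057217608918
top ellipse ((147.45452880859375, 148.28424072265625), (276.1402893066406, 285.312744140625), 18.104015350341797) red angle v2 0.1615793162980439 r px 103.06071347245019
  hub 145.76327005036808 157.74932196822937
```

The tare is set: pointer 0.51–0.535, dial 0.51–0.52 rad. Now over to the brick with jaws at yaw 0.15.

Emit:
move_arm(commands=[[0,0,0,0.02,-0.004,0,0.085],[0,0,0,0.037,-0.008,0,0.085],[0,0,0,0.037,-0.008,0,0.085],[0,0,0,0.037,-0.008,0,0.085],[0,0,0,0.037,-0.008,0,0.085],[0,0,0,0.037,-0.008,0,0.085],[0,0,0,0.037,-0.008,0,0.085],[0,0,0,0.037,-0.008,0,0.085]])

```text
t: 21.6
eef_pos: [0.5074, 0.2029, 0.2696]
tcp_rot: [[-0.148, 0.989, -0.0], [0.989, 0.148, 0.0], [0.0, -0.0, -1.0]]
force: [-0.6, -0.3, -0.9]
width: 0.997
```

Emit:
move_arm(commands=[[0,0,0,0.037,-0.008,0,0.085],[0,0,0,0.037,-0.009,0.02,0.085],[0,0,0,0.02,-0.005,0.03,0.085],[0,0,0,0,0,0.03,0.085],[0,0,0,0,0,0.02,0.085],[0,0,0,0,0,0.01,0.085],[0,0,0,0,0,0,0.085],[0,0,0,0,0,0,0.085]])

```text
t: 22.27
eef_pos: [0.4734, 0.2898, 0.1608]
tcp_rot: [[-0.149, 0.989, 0.0], [0.989, 0.149, 0.0], [0.0, 0.0, -1.0]]
force: [0.3, 0.3, 0.1]
width: 0.998
```

```bash
python3 shot.py scene b1 110 190 120 160 5
```

```text
22.2667 [0.4734 0.2898 0.1608] F [0.33 0.3  0.05] w 0.998
```

View pics/b1.png

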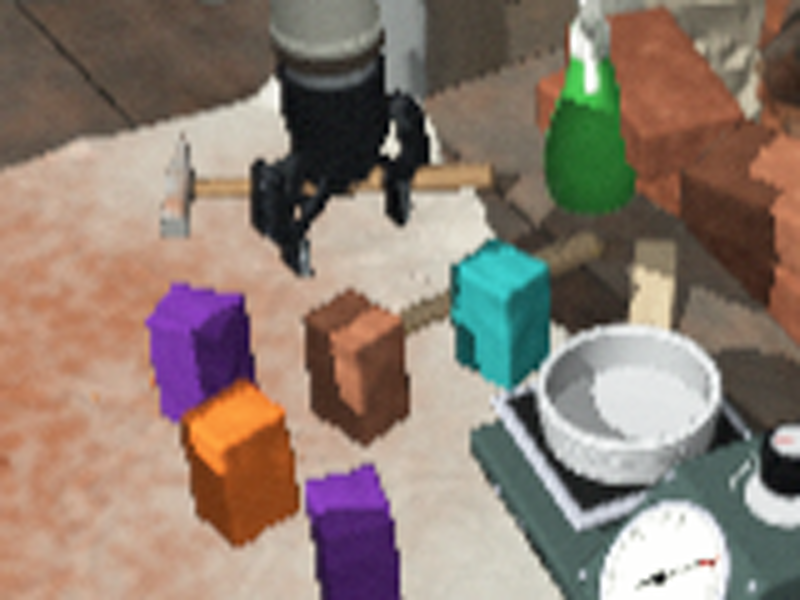

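Emit:
move_arm(commands=[[0,0,0,0.003,-0.003,0.01,0.085],[0,0,0,0,0,0.02,0.085],[0,0,0,0,0,0.02,0.085],[0,0,0,0,0,0.02,0.085],[0,0,0,0,0,0.015,0.085],[0,0,0,0,0,0.007,0.085],[0,0,0,0,0,0,0.085],[0,0,0,0,0,0,0.085]])

```text
t: 22.98
eef_pos: [0.4702, 0.2926, 0.0691]
tcp_rot: [[-0.15, 0.989, 0.001], [0.989, 0.15, 0.0], [0.0, 0.001, -1.0]]
force: [-0.7, 0.4, -0.4]
width: 0.996
```

```bash
python3 shot.py scene b2 110 190 120 160 5
```

```text
22.9833 [0.4702 0.2926 0.0691] F [-0.71  0.35 -0.41] w 0.996
```

View pics/b2.png

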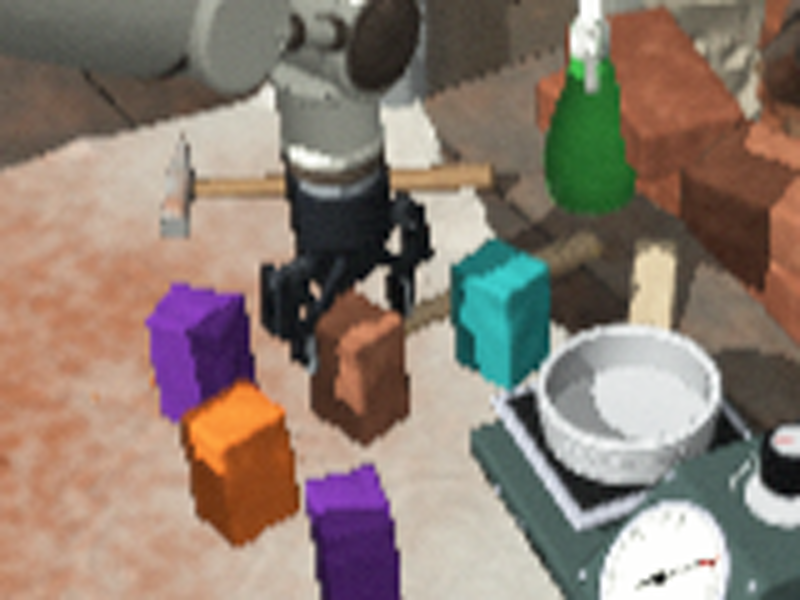

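Emit:
move_arm(commands=[[0,0,0,0,0,0,0.04],[0,0,0,0,0,0,0.04],[0,0,0,0,0,0,0.04],[0,0,0,0,0,0,0.04],[0,0,0,0,0,0,0.04],[0,0,0,0,0,0,0.04],[0,0,0,0,0,0,0.04],[0,0,0,0,0,0,0.04]], grip_force=60)

```text
t: 23.7
eef_pos: [0.4707, 0.2927, 0.0697]
tcp_rot: [[-0.15, 0.989, 0.002], [0.989, 0.15, 0.001], [0.0, 0.002, -1.0]]
force: [0.3, -0.7, 6.0]
width: 0.627
```

Emit:
move_arm(commands=[[0,0,0,0,0,-0.01,0.04],[0,0,0,0,0,-0.015,0.04],[0,0,0,0,0,-0.02,0.04],[0,0,0,0,0,-0.02,0.04],[0,0,0,0,0,-0.015,0.04],[0,0,0,0,0,0,0.04],[0,0,0,0,0,0,0.04],[0,0,0,0,0,0,0.04]])

```text
t: 24.37
eef_pos: [0.4682, 0.2919, 0.1464]
tcp_rot: [[-0.15, 0.989, -0.003], [0.989, 0.15, -0.001], [-0.001, -0.003, -1.0]]
force: [0.1, 0.6, -6.1]
width: 0.627
```

```bash
python3 fz.py 3; python3 shot.py scene b3 110 190 120 160 5;  python3 shot.py top b3t 150 150 120 160 5
```

```text
fz [-6.15 -5.85 -5.46 -6.11]
mean [ 2.44417e+01 -1.33700e-01  7.10000e-02 -5.89210e+00  2.30000e-03
  1.32000e-02  1.05000e-02  4.68200e-01  2.91900e-01  1.46300e-01]
[ 0.338  0.182  1.744 -0.     1.219  0.187] 0.627
24.5167 [0.4684 0.292  0.1464] F [-0.25  0.2  -6.11] w 0.627
24.5667 [0.4687 0.2921 0.1467] F [ 0.7   0.13 -6.34] w 0.626
```

View pics/b3.png

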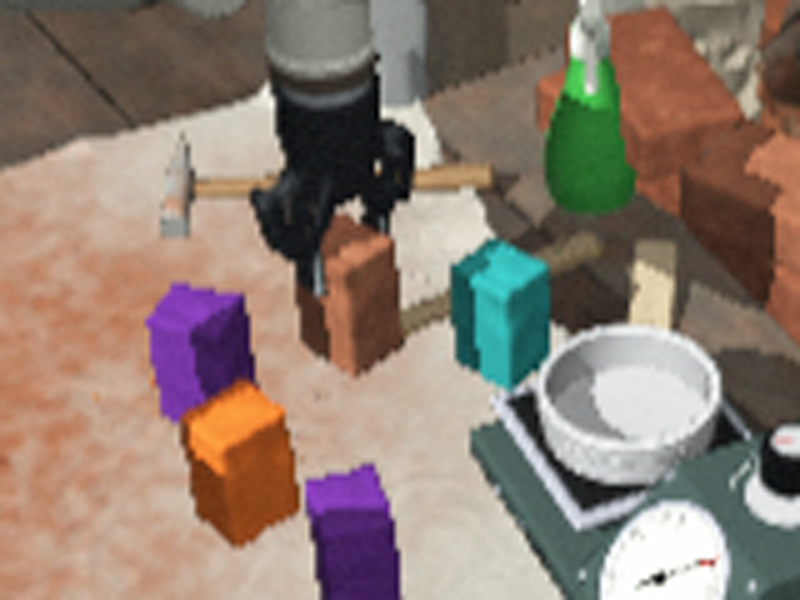

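View pics/b3t.png

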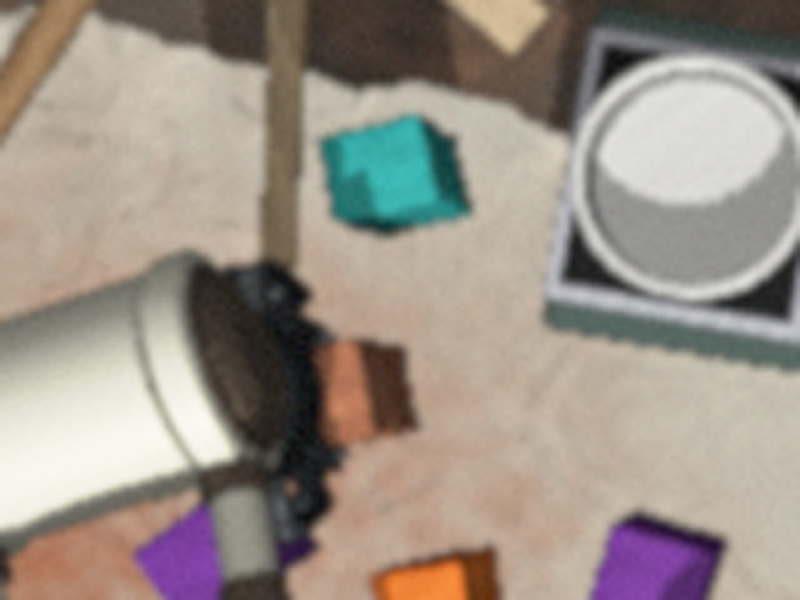

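Run:
```python
from h import *
from workcell import spotter
p=pickle.load(open("pics/b3t.pkl","rb"))
print(back(p,(223.2,228.5),.184),back(p,(232.6,229),.077))
ps=pickle.load(open("pics/b3.pkl","rb"))
mod=np.vstack([cyl(.065,0,.026),cyl(.069,.026,.044)])
vs=[]
for q in(ps,p):
    d=spotter.trace(q,"tray")[0]; print(d["conf"],d["uv"]); vs.append((q,d["region"]))
for s in([vs[0]],[vs[1]],vs): print(fit(mod,s,(.597,.104),False,z=.0665))
print("brick scene", [(round(d["conf"],2),d["uv"],d["region"].sum()) for d in spotter.trace(ps,"brick_sample")])
# overlay brick hypothesis
for n,q in(("scene",ps),("top",p)):
    im=cv2.resize(q["img"][:,:,::-1],None,fx=5,fy=5,interpolation=2)
    m=box(.053,.064,.107)
    for dy,c in((0,(0,255,0)),(-.008,(255,0,0))):
        for k in(0,1):
            P=place(m[k::2][[0,1,3,2]],.4684,.292+dy,.15,.077); u=np.round((proj(q,P)+.5)*5).astype(np.int32); cv2.polylines(im,[u],True,c,1,cv2.LINE_AA)
    r0,c0=(140,230) if n=="scene" else (195,190)
    cv2.imwrite(f"pics/bo_{n}.png",im[r0*5:r0*5+300,c0*5:c0*5+400])
a=cv2.imread("pics/bo_scene.png");b=cv2.imread("pics/bo_top.png");cv2.imwrite("pics/bo.png",np.hstack([a,b]))
```

```text
[[0.47203518 0.26043472 0.184     ]] [[0.4692131 0.2621623 0.077    ]]
0.71 [314.9, 189.1]
0.85 [286.0, 183.4]
(array([0.59551643, 0.10188813]), np.float64(0.07971724103839073))
(array([0.59560225, 0.10210608]), np.float64(0.04966891027965603))
(array([0.59541483, 0.10206756]), np.float64(0.06468117306631305))
brick scene [(0.98, [260.8, 172.8], np.int64(540)), (0.98, [260.9, 223.8], np.int64(465)), (0.96, [286.8, 173.1], np.int64(512)), (0.8, [224.2, 178.4], np.int64(433)), (0.74, [236.4, 202.2], np.int64(580))]
```

View pics/bo.png

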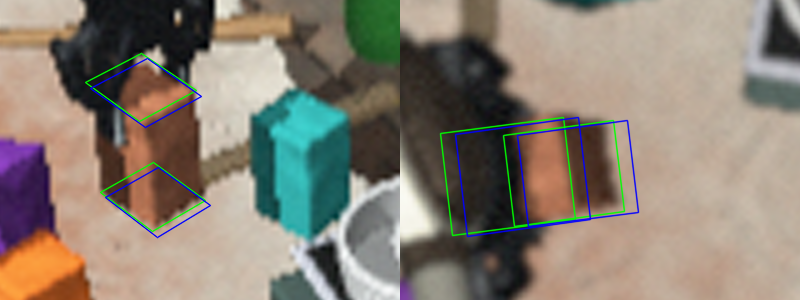

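Emit:
move_arm(commands=[[0,0,0,0,0,-0.015,0.04],[0,0,0,0,0,-0.025,0.04],[0,0,0,0,0,-0.025,0.04],[0,0,0,-0.01,0.005,-0.015,0.04],[0,0,0,-0.02,0.009,0,0.04],[0,0,0,-0.025,0.012,0,0.04],[0,0,0,-0.025,0.012,0,0.04],[0,0,0,-0.025,0.012,0,0.04]])

```text
t: 25.43
eef_pos: [0.5353, 0.1952, 0.2283]
tcp_rot: [[-0.151, 0.989, 0.0], [0.989, 0.151, -0.0], [-0.0, 0.0, -1.0]]
force: [0.8, 0.4, -5.6]
width: 0.621
```

Emit:
move_arm(commands=[[0,0,0,-0.025,0.012,0,0.04],[0,0,0,-0.025,0.012,0,0.04],[0,0,0,-0.022,0.01,0,0.04],[0,0,0,-0.02,0.008,0,0.04],[0,0,0,-0.01,0.005,0,0.04],[0,0,0,0,0,0,0.04],[0,0,0,0,0,0,0.04],[0,0,0,0,0,0,0.04]])

```text
t: 26.1
eef_pos: [0.5961, 0.1033, 0.228]
tcp_rot: [[-0.151, 0.989, -0.001], [0.989, 0.151, 0.001], [0.001, -0.001, -1.0]]
force: [0.4, 0.9, -6.1]
width: 0.625
```

```bash
python3 fz.py 3; python3 shot.py scene b4 120 240 120 160 5
```

```text
fz [-6.13 -5.59 -5.52 -5.3 ]
mean [ 2.6175e+01  2.5720e-01  2.4860e-01 -5.6350e+00 -7.7000e-03 -2.0700e-02
 -1.4100e-02  5.9610e-01  1.0340e-01  2.2820e-01]
[-0.028  0.238  1.512  0.     1.392 -0.18 ] 0.626
26.25 [0.5962 0.1034 0.2283] F [ 0.83 -0.27 -5.3 ] w 0.626
```

View pics/b4.png

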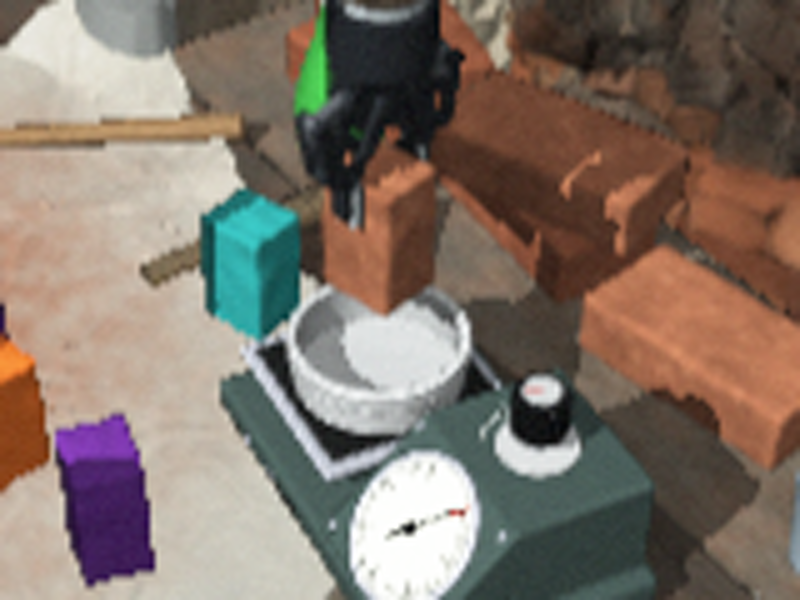

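Emit:
move_arm(commands=[[0,0,0,-0.001,0,0.01,0.04],[0,0,0,0,0,0.015,0.04],[0,0,0,0,0,0.018,0.04],[0,0,0,0,0,0.018,0.04],[0,0,0,0,0,0.012,0.04],[0,0,0,0,0,0.006,0.04],[0,0,0,0,0,0,0.04],[0,0,0,0,0,0,0.04]])

```text
t: 26.97
eef_pos: [0.597, 0.1014, 0.1495]
tcp_rot: [[-0.151, 0.989, 0.0], [0.989, 0.151, -0.0], [-0.0, 0.0, -1.0]]
force: [0.1, 0.0, -5.6]
width: 0.624
```

```bash
python3 fz.py 2; python3 shot.py scene b5 120 240 120 160 5
```

```text
fz [-5.62 -4.93 -5.95]
mean [ 2.70167e+01  3.46200e-01 -1.01800e-01 -5.49850e+00  1.82000e-02
 -7.70000e-03 -2.79000e-02  5.97500e-01  1.01400e-01  1.50200e-01]
[-0.031  0.306  1.587 -0.     1.246 -0.182] 0.625
27.0667 [0.5979 0.1013 0.1508] F [ 0.42  0.36 -5.95] w 0.625
```

View pics/b5.png

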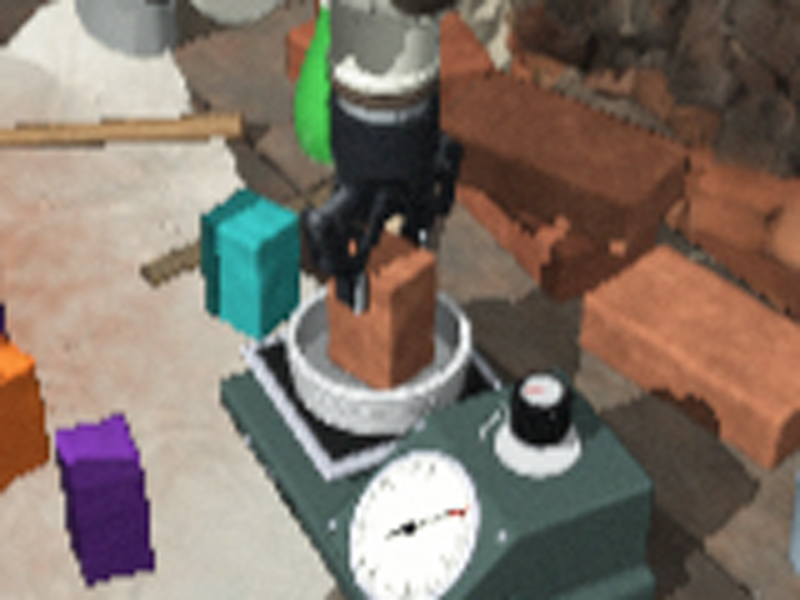

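Emit:
move_arm(commands=[[0,0,0,0,0,0.003,0.04],[0,0,0,0,0,0.003,0.04],[0,0,0,0,0,0.002,0.04],[0,0,0,0,0,0.002,0.04],[0,0,0,0,0,0.001,0.04],[0,0,0,0,0,0,0.04],[0,0,0,0,0,0,0.04],[0,0,0,0,0,0,0.04]])

```text
t: 27.78
eef_pos: [0.5968, 0.1013, 0.1384]
tcp_rot: [[-0.15, 0.989, -0.0], [0.989, 0.15, -0.0], [-0.0, -0.0, -1.0]]
force: [-1.0, 0.1, -3.0]
width: 0.622
```

```bash
python3 fz.py 3
```

```text
fz [-3.02 -2.22 -3.1  -3.82]
mean [27.8583 -1.0027 -0.7523 -3.0416 -0.0417  0.3094  0.0374  0.5968  0.1013
  0.1384]
[-0.031  0.319  1.597 -0.     1.226 -0.182] 0.626
```

Emit:
move_arm(commands=[[0,0,0,0,0,0.001,0.04],[0,0,0,0,0,0.001,0.04],[0,0,0,0,0,0.0005,0.04],[0,0,0,0,0,0,0.04],[0,0,0,0,0,0,0.04],[0,0,0,0,0,0,0.04],[0,0,0,0,0,0,0.04],[0,0,0,0,0,0,0.04]])

```text
t: 28.6
eef_pos: [0.5969, 0.1013, 0.1359]
tcp_rot: [[-0.15, 0.989, 0.0], [0.989, 0.15, -0.0], [-0.0, 0.0, -1.0]]
force: [-1.0, -1.0, -1.1]
width: 0.626
```

```bash
python3 fz.py 3;python3 shot.py scene b6 120 240 120 160 5
```

```text
fz [-1.09  0.16 -0.17  0.28]
mean [28.675  -1.291  -1.1991 -0.2055 -0.0813  0.4388  0.0529  0.5969  0.1013
  0.1359]
[-0.031  0.322  1.598 -0.     1.221 -0.182] 0.626
28.75 [0.5969 0.1013 0.1359] F [-1.28 -0.88  0.28] w 0.626
```

View pics/b6.png

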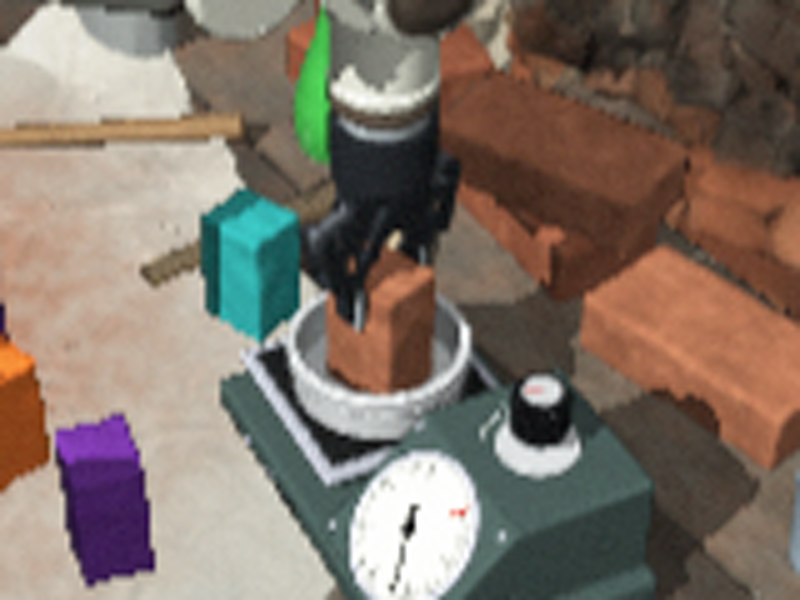

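The brick's weight is now carried by the scale (wrist force about 0, pointer swung to about 3π/4 or more). Opening and rising.

Emit:
move_arm(commands=[[0,0,0,0,0,0,0.062],[0,0,0,0,0,0,0.075],[0,0,0,0,0,0,0.085],[0,0,0,0,0,0,0.085],[0,0,0,0,0,0,0.085],[0,0,0,0,0,0,0.085],[0,0,0,0,0,-0.01,0.085],[0,0,0,0,0,-0.02,0.085]])

```text
t: 29.47
eef_pos: [0.5949, 0.1014, 0.1637]
tcp_rot: [[-0.15, 0.989, -0.006], [0.989, 0.15, 0.0], [0.001, -0.006, -1.0]]
force: [-0.1, 0.3, 0.6]
width: 1.001
```

Emit:
move_arm(commands=[[0,0,0,0,0,-0.03,0.085],[0,0,0,0,0,-0.04,0.085],[0,0,0,0,0,-0.04,0.085],[0,0,0,0.03,-0.02,0,0.085],[0,0,0,0.03,-0.03,0,0.085],[0,0,0,0.04,-0.03,0,0.085],[0,0,0,0.04,-0.03,0,0.085],[0,0,0,0.04,-0.02,0,0.085]])

```text
t: 30.13
eef_pos: [0.4537, 0.2457, 0.2768]
tcp_rot: [[-0.149, 0.989, 0.001], [0.989, 0.149, 0.0], [0.0, 0.001, -1.0]]
force: [0.8, 0.9, 1.0]
width: 0.994
```

Emit:
move_arm(commands=[[0,0,0,0.04,-0.02,0,0.085],[0,0,0,0.03,0,0,0.085],[0,0,0,0,0,0,0.085],[0,0,0,0,0,0,0.085],[0,0,0,0,0,0,0.085],[0,0,0,0,0,0,0.085],[0,0,0,0,0,0,0.085],[0,0,0,0,0,0,0.085]])

```text
t: 30.8
eef_pos: [0.4275, 0.308, 0.2758]
tcp_rot: [[-0.149, 0.989, 0.0], [0.989, 0.149, -0.0], [-0.0, -0.0, -1.0]]
force: [0.6, 0.6, -0.0]
width: 0.995
```

```bash
python3 shot.py scene e1 120 240 120 160 5; python3 shot.py top e1t 130 190 140 200 4
python3 - <<'E'
from h import *
from workcell import spotter
ps=pickle.load(open("pics/e1.pkl","rb"));p=pickle.load(open("pics/e1t.pkl","rb"))
mod=np.vstack([cyl(.065,0,.026),cyl(.069,.026,.044)]); vs=[];vb=[]
for q,u in((ps,(316,180)),(p,(287,184))):
    d=spotter.trace(q,"tray"); print([(round(a["conf"],2),a["uv"]) for a in d])
    if d: vs.append((q,d[0]["region"]|sum(0*a["region"] for a in d).astype(bool)))
    d=spotter.trace(q,"brick_sample"); print([(round(a["conf"],2),a["uv"]) for a in d])
    b=[a for a in d if np.hypot(*(np.array(a["uv"])-u))<14]
    if b: vb.append((q,b[0]["region"]))
for s in vs: print("tray",fit(mod,[s],(.597,.104),False,z=.061))
for s in vb: print("brick(occl)",fit(box(.053,.064,.107),[s],(.597,.104),True,z=.065))
E
```

```text
30.8 [0.4275 0.308  0.2758] F [ 0.55  0.57 -0.01] w 0.995
30.85 [0.4274 0.3081 0.2758] F [0.32 0.18 0.  ] w 0.998
[(0.93, [312.7, 196.2])]
[(0.96, [234.3, 204.2]), (0.95, [286.9, 171.3]), (0.91, [223.5, 178.7]), (0.88, [316.2, 183.6])]
[(0.74, [291.7, 194.3]), (0.42, [344.4, 215.8])]
[(0.9, [281.0, 263.9]), (0.66, [285.8, 185.3]), (0.65, [199.1, 260.7]), (0.62, [236.6, 270.3]), (0.59, [229.1, 184.9])]
tray (array([0.59625385, 0.10301997]), np.float64(0.5058484344487872))
tray (array([0.59693333, 0.10256437]), np.float64(0.3265157808502597))
brick(occl) (array([0.59599987, 0.10112828, 0.02140645]), np.float64(0.10324585175887213))
brick(occl) (array([0.59589384, 0.10057986, 0.28295069]), np.float64(0.12203321358551422))
```

View pics/e1.png

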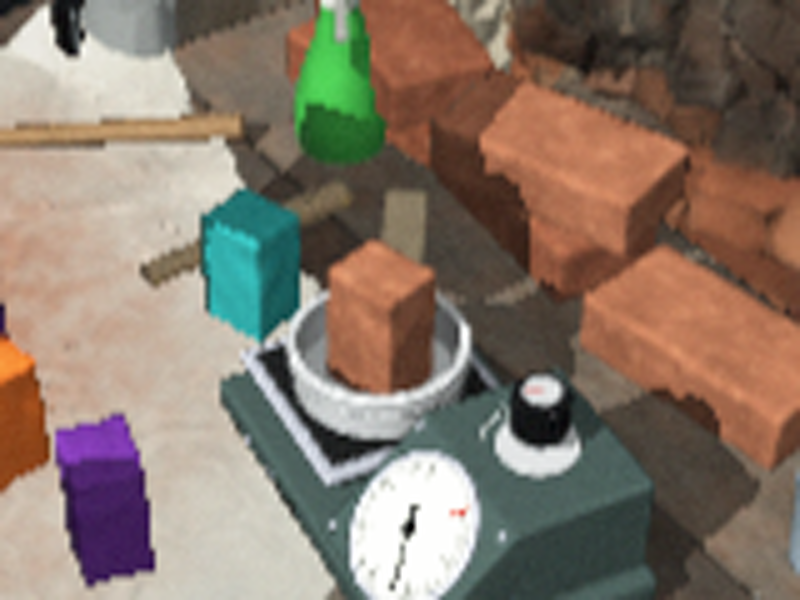

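View pics/e1t.png

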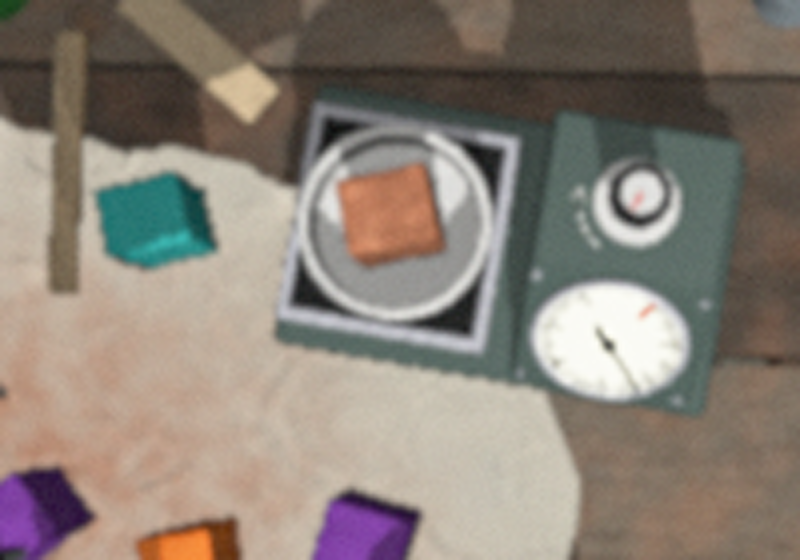

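The brick stands upright in the middle of the tray, with the hand clear. The red mark is now uncovered, so I'll take one last dial check and hand in.

Run:
```python
from dial import *
from workcell import vision,job,r
C=np.load("C.npy")
for n,ec in(("scene",(147.4,146.3)),("top",(147.45,148.3))):
    p=vision.capture(n); c,m=redang(p,n,C); print(n,"red",np.arctan2(c[0]-ec[0],ec[1]-c[1]).round(3))
print(r.get_obs()["t"]); print(job.job_done())
```

```text
scene red 0.525
top red 0.524
31.2
the job is handed in; nothing more can be done
None
```

I handed the job in at 31.2 s; the report gave no verdict. The tray is on the platform, the scale is tared with the tray alone, and the brick sample stands upright in the tray.

**Tray:** I placed it empty in the middle of the platform and let go. Fits from both cameras put it within about 2 mm of the platform centre.

**Tare:** I pressed the knob to 14 N; the highest reading I saw was about 14 N. Then I turned it 0.36 rad clockwise and let it spring back. With the brick in, the uncovered zero mark reads 0.525 rad in the scene view and 0.524 in the top view. The pointer read 0.51 (top) and 0.535 (scene) with only the tray on. That is less than about 1 mm apart at the tip, against the 3 mm limit. In the rectified views the pointer, being raised, looked shifted by up to about 3 mm. I therefore trusted the angle measurements over the visual overlap.

**Brick:** I lowered it until the wrist force was about 0 N, then released it. The fits put it about 2 mm from the tray's middle, and it looks upright. Its yaw came out differently in the two views (0.02 and 0.28 rad), but yaw is not judged.

**Other checks:** The automatic tray fit with the brick inside overlapped poorly, because the brick hides part of it, but the pictures show the tray centred. The folding rule and the wedge look untouched in the last picture. The chisel was outside that crop, so I did not recheck it, but I knowingly touched none of the three.

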